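Pack the engine service kit

TASK

Pack the service kit: lay each of the kit's tools that is on the board (small wrench, red screwdriver, pliers, spark plug; some may be missing) into the foam recess of its own shape, the right way round and fully home. Then turn the red parts tray until its cut corner matches the case, lay it in on top and press it down until its rim is flush with the case rim. Leave the jar where it is.

Things in the scene. Friction and masses are not known exactly. Their poses are not given: they have to be found in the camera images.
- case: open grey tool case, fixed on a plywood board (top at z = 0.065 m), 234 (x) x 220 (y) mm outside, walls 5 mm, rim 60 mm up; inside x +-112, y +-105 mm; its corner at -x, +y is cut off at 45 degrees, 40 mm a side. Origin: middle of the underside, z up. Foam up to z = 32 mm with four tool-shaped recesses side by side, lengthwise along x, on yellow beds, 2 to 3 mm wider than the tools on each side
- trough (a point): middle of the finger trough in the foam: 44 mm wide (along the case's x), running across all four recesses along the case's y, open down to z = 6 mm (14 mm at the plug), so that fingers holding a tool at its grip point can go down beside it and let go; 25 mm free on either side of each tool there
- seat (a joint): blue rubber seat round the inside of the case, under the tray: 0 = standing proud (its top 48 mm above the case's underside), 0.006 m = pressed fully down (42 mm). It needs about 14 N in all to go down, more than the tray's weight, and stays where it is pushed. With the seat down the tray's rim is flush with the case rim
- case_corner (a point): middle of the cut corner of the case's inside wall, at rim height
- tray: red empty parts tray, 219 (x) x 205 (y) x 18 mm, 0.25 kg, cut corner (-x, +y) as the case, 2.5 mm smaller on each side than its inside. Origin: middle of the underside, z up. Goes in one way: its x along the case's x, origin over origin. Upright black handle plate in its middle, 60 mm along x, 10 mm thick in y, top 46 mm above the underside: grip it across its 10 mm, press down on its top
- tray_corner (a point): middle of the cut corner of the tray, at its rim
- wrench_grip (a point): small steel combination wrench, 172 long, 8 thick; shaft 8 wide, open end 27 wide, ring end 22 wide (mm). This point: middle of the shaft, 4 mm above its underside, the place to grip (8 mm wide). None when the wrench is not there
- wrench_tip (a point): wrench: the open-jaw end, 80 mm from grip
- wrench_slot (a point): where wrench_grip lies when the wrench is home in its recess (bed 21 mm above the case's underside), over the finger trough
- wrench_slot_tip (a point): where wrench_tip lies when home: the open end points this way
- screwdriver_grip (a point): screwdriver with red handle, 200 long; handle 105 long, 20 to 31 thick; blade 6 thick (mm). This point: on the axis of the handle near its blade end (handle begins 17 mm further to the tip and runs 88 mm the other way), about 14 mm above the surface it lies on, the place to grip (about 22 mm wide). None when the screwdriver is not there
- screwdriver_tip (a point): screwdriver: the blade tip, 109 mm from grip; it may touch the surface below or stand up to 10 mm above it
- screwdriver_slot (a point): where screwdriver_grip lies when the screwdriver is home in its recess (bed 6 mm above the case's underside), over the finger trough
- screwdriver_slot_tip (a point): where screwdriver_tip lies when home: the blade points this way
- pliers_grip (a point): blue-handled pliers, rigid, 164 long, 11 thick; 24 wide at the jaws, widening to 56 at the handle ends (mm). This point: the waist just behind the jaws, 5.5 mm above its underside, the place to grip (20 mm wide). None when the pliers is not there
- pliers_tip (a point): pliers: the jaw tip, 50 mm from grip; the handles reach 112 mm the other way
- pliers_slot (a point): where pliers_grip lies when the pliers is home in its recess (bed 19 mm above the case's underside), over the finger trough
- pliers_slot_tip (a point): where pliers_tip lies when home: the jaws points this way
- spark_plug_grip (a point): spark plug, 62 long, lying on its 22 mm hexagon; white insulator 12.4 thick, dark threaded end 13.6 thick (mm). This point: on the axis in the white insulator, 10 mm above the surface it lies on, 26 mm from the hexagon's middle; the place to grip (12.4 mm wide). None when the spark_plug is not there
- spark_plug_tip (a point): spark_plug: on the axis at the threaded end, 49 mm from grip; the insulator ends 11 mm the other way
- spark_plug_slot (a point): where spark_plug_grip lies when the spark_plug is home in its recess (bed 14 mm above the case's underside), over the finger trough
- spark_plug_slot_tip (a point): where spark_plug_tip lies when home: the threaded end points this way
- jar: glass jar with green lid, 69 mm across, 84 mm high; not part of the kit; stays where it is

How it is judged:
By the outcome, as a careful person would: the job done as asked, in the order asked, and still so for the second after the job is handed in, with the robot touching nothing.
Of wrench, screwdriver, pliers, spark_plug only 3 to 4 are there at a start; the rules pass over those that are not, and their reading is None.
At some moment in a run one of wrench, screwdriver, pliers, spark_plug may be knocked a few centimetres aside while the robot is not near it.
Once in a run the grip may slacken for a moment while it holds something.
It also fails if it takes over 210 s, if anything falls off the work surface, if the arm or the gripper's body presses on something with over 40 N, if the wrist force passes 120 N, or if a joint passes its speed limit or range.

ROBOT

A 6-joint arm with a two-finger parallel gripper is mounted at the origin on a cart in front of the work surface, level with it; the furniture and walls round the work are solid. World frame = base frame: x ahead of the robot, y to its left, z up, the work surface at z = 0. Lengths are in mm, angles in rad, forces in N, time in s.
With the tool pointing down it reaches from about 350 to 875 mm from the base axis. Payload 4.2 kg.
Tool frame: the origin (TCP) lies on the centre line of the jaws, within the pads' length; the fingertips stand 22 mm ahead of it and the grasp point (between the pads) lies 3 mm ahead of it; z points along the fingers, y is the line along which they close (so a half turn about z gives the same grasp; the last joint's range is limited). The gripper opens to 87 mm and grips with 3 to 60 N. Pads are 19 mm wide; open, the fingers measure 117 mm over their backs; the gripper's body (75 mm by 190 mm) begins 51 mm behind the grasp point.
Start: joints at [1.542, 0.385, 0.008, 0, -1.194, -0.259], TCP at [177.37, 599.282, 244.55] pointing down, gripper open.
Joint ranges: [-3.14, 3.14], [-1.21, 2.06], [-1.07, 1.41], [-3.16, 2.05], [-2.99, -0.16], [-3.1, 3.1]. Speed limits (rad/s): [2.79, 2.79, 3.14, 3.14, 3.14, 3.14].

INTERFACE

Orientations are given as a rotation vector (axis times angle).
In Python, from bench import get_obs, capture, finish_job, boxes_of gives the robot as it stands.
- The arm moves only by the tool carry_out, never from a script. Its argument "deltas" is a list that holds one entry, the list of rows, each a list of 6 numbers: the shift along the tool's x, y, z each as a share of 0.8 m, from -1 to 1, then the turn, a rotation vector about the tool's x, y, z each as a share of 1.5 rad, from -1 to 1. In form: [[[dx, dy, dz, rx, ry, rz], ...]]. A call has 1 to 8 rows; each row is the pose to reach, as a shift and turn from the pose commanded when the call began, along the tool's axes at that moment; what a row does not reach only later rows make up. A row lasts 1/8 s, in which the tool goes at most 62.5 mm and 10.7 degrees, less where a joint would pass 70% of its speed; a pose out of reach is approached as far as the arm can. A call with a number of a shift or a turn outside -1 to 1 is refused whole. A call with a gripper value outside its range is refused whole. "fingers" is the opening, from -1 (shut) to 1 (fully open), set as the call begins (left out, the last holds). The fingers move at their own pace and stop on an object; "grip_force" is the grip in N (left out, the last holds). Time passes only in rows, so rows that repeat a pose let the fingers close. It gives the time, the measured TCP pose, the force, the opening and the grip force at its end, in the units of the state.
- get_obs(): the state, without advancing time (a new reading comes with each control period).
- capture(name): name is "scene" or "top" or "wrist"; returns a dict with "frame" (400x640x3 uint8, red, green, blue), "fx", "fy", "cx", "cy" (pixels), "world_to_cam" (4x4, takes a point from world to camera coordinates). Camera axes: x right, y up, looking along -z (the intrinsics and any distortion apply to the point x, -y, -z); pixel columns grow to the right and rows downward; lengths in mm; the calibration is good to about 2 mm. A picture is of the moment at which its call begins. There is no depth.
- finish_job(): hands the job in; it is judged then, once.
Trained networks look in a picture, given as the dict that the camera call returned (one of the last four; its "shot" number tells which), for a name from the list of things; names that differ only in an ending like _2 or _b are one class to them, and where a whole thing is asked for, a point or a joint stands for the part that bears it (a point fixed in the world has none). Each returns a list of dicts, best first, with "score" (0 to 1); they miss things now and then, are a little off and sometimes report something else, mostly with a low value. They report only what shows in the picture. A call takes as long as a camera call.
- boxes_of(picture, target): "pixel" ([column, row] in pixels, amid what is visible of it).
The state is a dict: "t": time; "joints": joint angles; "qd": joint speeds; "joint_efforts": joint torques, N m; "tool_pos": TCP position; "tool_rot": TCP orientation; "wrist_force": force on the tool from outside, world axes, zero at the start; "moment": the same for the moment, N m; "width": opening from 0.0 (shut) to 1.0 (fully open); "finger_force": force on a finger pad.
Only numpy, scipy, OpenCV 4.12 (cv2) and the standard library are available. Lean on these libraries where they do the work, as an engineer would, in place of code of your own. Each camera call takes 0.05 s, during which the arm holds its last target. There are 200 camera calls.

## Working session

There is one attempt and no reset: what is moved stays moved. The work goes in short steps, Python scripts to look and compute and a tool call to move; the robot and the scene stay as the last step left them, time stands still between calls to the robot, and variables do not carry over. Pictures are saved under pics/ and viewed, at most 14 in all, crops included, and the job is handed in when it is done.

Besides the shell and the picture viewer there is one more tool, called after "Request:" in YAML: its name, and indented under it one key for each argument. carry_out: Moves the arm, as the interface text tells. Its arguments: {"type":"object","properties":{"deltas":{"type":"array","items":{"type":"array","items":{"type":"array","items":{"type":"number"}}}},"fingers":{"type":"number"},"grip_force":{"type":"number"}},"required":["deltas"]}

```bash
mkdir -p pics; cat > h.py <<'E'
import numpy as np, cv2, json
from bench import *
from scipy.spatial.transform import Rotation as R
def save(p,n): cv2.imwrite(f'pics/{n}.png',p['frame'][:,:,::-1])
def ray(p,px):
    M=np.array(p['world_to_cam']);Rm=M[:3,:3];c=-Rm.T@M[:3,3]
    d=Rm.T@np.array([(px[0]-p['cx'])/p['fx'],-(px[1]-p['cy'])/p['fy'],-1.]);return c,d
def atz(p,px,z):
    c,d=ray(p,px);return c+d*(z-c[2])/d[2]
def proj(p,X):
    M=np.array(p['world_to_cam']);q=M[:3,:3]@np.array(X,float)+M[:3,3]
    return np.array([p['cx']+p['fx']*q[0]/-q[2],p['cy']-p['fy']*q[1]/-q[2]])
E
ls; python3 - <<'E'
from h import *
o=get_obs();print({k:np.round(v,3).tolist() for k,v in o.items()})
print(R.from_rotvec(o['tool_rot']).as_matrix().round(3))
names='case trough case_corner tray tray_corner wrench_grip wrench_tip wrench_slot wrench_slot_tip screwdriver_grip screwdriver_tip screwdriver_slot screwdriver_slot_tip pliers_grip pliers_tip pliers_slot pliers_slot_tip spark_plug_grip spark_plug_tip spark_plug_slot spark_plug_slot_tip jar'.split()
for c in ['top','scene']:
    p=capture(c);save(p,c+'0');print(c,p['fx'],p['cx'],p['cy'],[k for k in p],np.round(ray(p,(320,200)),2).tolist())
    for n in names:
        b=boxes_of(p,n)
        print(n,[(np.round(x['pixel'],1).tolist(),round(x['score'],2)) for x in b[:2]])
E
```

```text
h.py
pics
{'t': 0.0, 'joints': [1.542, 0.386, 0.007, -0.001, -1.194, -0.259], 'qd': [0.001, -0.0, -0.001, -0.0, 0.001, 0.0], 'joint_efforts': [-0.0, -39.067, 18.741, 4.22, 0.011, -0.0], 'tool_pos': [177.212, 598.761, 243.431], 'tool_rot': [3.107, -0.451, -0.0], 'wrist_force': [-0.182, 0.137, 0.475], 'moment': [-0.036, -0.036, 0.012], 'finger_force': 0.0, 'width': 1.003}
[[ 0.959 -0.284 -0.001]
 [-0.284 -0.959 -0.002]
 [ 0.     0.002 -1.   ]]
top 361.5450536440096 321.96277117859535 199.4487776314484 ['frame', 'fx', 'fy', 'cx', 'cy', 'world_to_cam', 'shot'] [[351.04, -11.04, 1136.81], [0.18, 0.02, -0.98]]
case [([304.5, 171.5], 0.9)]
trough [([300.6, 168.2], 0.72)]
case_corner [([300.6, 171.9], 0.65), ([178.7, 246.2], 0.59)]
tray [([436.6, 224.5], 0.89)]
tray_corner [([302.5, 171.7], 0.68), ([435.7, 224.1], 0.61)]
wrench_grip []
wrench_tip [([300.0, 170.1], 0.58)]
wrench_slot [([303.1, 168.5], 0.7)]
wrench_slot_tip [([301.5, 169.5], 0.69), ([436.4, 223.3], 0.22)]
screwdriver_grip [([178.9, 243.9], 0.75)]
screwdriver_tip [([177.0, 240.2], 0.79)]
screwdriver_slot [([301.7, 173.9], 0.72)
[... 824 characters left out ...]
)]
wrench_grip []
wrench_tip []
wrench_slot [([323.8, 188.8], 0.81)]
wrench_slot_tip [([325.5, 186.6], 0.72), ([243.3, 174.4], 0.56)]
screwdriver_grip [([211.4, 173.6], 0.76)]
screwdriver_tip [([215.0, 172.6], 0.68)]
screwdriver_slot [([318.8, 184.4], 0.76), ([386.2, 268.3], 0.33)]
screwdriver_slot_tip [([324.3, 183.0], 0.8)]
pliers_grip [([241.9, 173.1], 0.49)]
pliers_tip [([250.9, 170.8], 0.78)]
pliers_slot [([323.3, 189.6], 0.91)]
pliers_slot_tip []
spark_plug_grip [([295.5, 228.1], 0.61)]
spark_plug_tip [([297.1, 230.3], 0.51), ([240.3, 175.9], 0.43)]
spark_plug_slot [([328.0, 190.3], 0.76)]
spark_plug_slot_tip [([322.0, 182.6], 0.93)]
jar [([322.4, 185.9], 0.71), ([335.7, 170.2], 0.43)]
```

```bash
python3 - <<'E'
import cv2
a=cv2.imread('pics/top0.png')[100:300,130:510];cv2.imwrite('pics/top0c.png',cv2.resize(a,None,fx=2.1,fy=2.1,interpolation=cv2.INTER_CUBIC))
E
```

```text
(no output)
```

View pics/top0c.png

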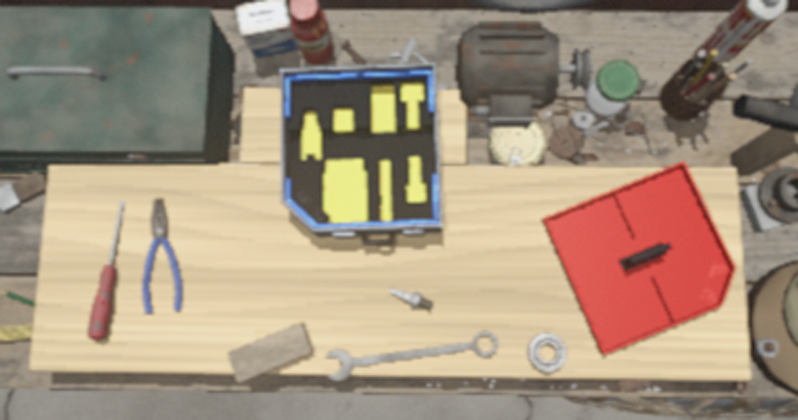

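View pics/scene0.png

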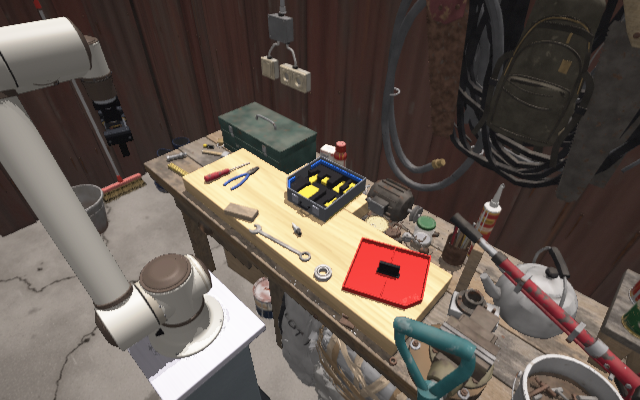

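The network finds no kit wrench. The wrench on the board measures about 226 mm (the kit's is 172), so it's a lookalike. In the top crop: screwdriver (105,270), pliers (160,255), plug (410,298), tray (640,258), case (360,150).

```bash
python3 - <<'E'
from h import *
p=capture('top')
for n,c,z in [('sd handle end',(95,338),79),('sd tip',(122,205),70),('pl tip',(160,200),70),('pl end',(163,312),70),('plug ins',(392,292),75),('plug thr?',(430,304),75),('tray handle',(645,257),100),('traycut',(728,285),83),('case TL',(282,68),125),('case TR',(437,66),125),('case BR',(440,228),125),('trough',(370,147),97),('wrA',(331,368),69),('wrB',(496,342),69)]:
    print(n,atz(p,(c[0]/2.1+130,c[1]/2.1+100),z).round(0))
w=capture('wrist');save(w,'w0');c,d=ray(w,(w['cx'],w['cy']));print(c,d,w['fx']);print(np.array(w['world_to_cam']).round(3))
o=get_obs();T=R.from_rotvec(o['tool_rot']);print(T.inv().apply(c-o['tool_pos']),T.inv().apply(d))
E
```

```text
sd handle end [360. 431.  79.]
sd tip [549. 412.  70.]
pl tip [556. 357.  70.]
pl end [397. 342.  70.]
plug ins [428.  21.  75.]
plug thr? [412. -32.  75.]
tray handle [ 478. -325.  100.]
traycut [ 442. -442.   83.]
case TL [737. 179. 125.]
case TR [741. -39. 125.]
case BR [511. -44. 125.]
trough [630.  55.  97.]
wrA [323. 104.  69.]
wrB [ 361. -124.   69.]
[244.64538131 579.87751304 382.98757986] [-0.24953925  0.07366075 -0.96555904] 312.3035155805235
[[-2.85000e-01 -9.58000e-01  1.00000e-03  6.25345e+02]
 [ 9.25000e-01 -2.75000e-01 -2.60000e-01  3.29690e+01]
 [ 2.50000e-01 -7.40000e-02  9.66000e-01 -3.88132e+02]
 [ 0.00000e+00  0.00000e+00  0.00000e+00  1.00000e+00]]
[  70.00597455   -0.49566147 -138.44556563] [-2.60164960e-01  1.76297172e-04  9.65564168e-01]
```

```bash
cat >> h.py <<'E'
def Ry(deg):
    c,s=np.cos(np.radians(deg)),np.sin(np.radians(deg));return R.from_matrix([[c,s,0],[s,-c,0],[0,0,-1]])
def plan(*goals,start=None):
    """goals (x,y,z,yawdeg) from start (measured if None): rows for one call"""
    if start is None:
        o=get_obs();X0,R0=np.array(o['tool_pos']),R.from_rotvec(o['tool_rot']);print('j',np.round(o['joints'],2),'t',round(o['t'],1))
    else: X0,R0=np.array(start[:3],float),Ry(start[3])
    for g in goals:
        d=R0.inv().apply(np.array(g[:3])-X0)/800; r=(R0.inv()*Ry(g[3])).as_rotvec()/1.5
        print(g,json.dumps(np.round(np.r_[d,r],4).tolist()))
E
python3 - <<'E'
from h import *
plan((480,390,330,0))
plan((640,68,320,0),start=(480,390,330,0))
E
```

```text
j [ 1.54  0.38  0.01 -0.   -1.19 -0.26] t 2.4
(480, 390, 330, 0) [0.437, 0.1434, -0.1068, 0.0, 0.0, -0.1919]
(640, 68, 320, 0) [0.2, 0.4025, 0.0125, 0.0, 0.0, 0.0]
```

Request:
carry_out:
  deltas:
    - [[0.437,0.143,-0.107,0,0,-0.192],[0.437,0.143,-0.107,0,0,-0.192],[0.437,0.143,-0.107,0,0,-0.192],[0.437,0.143,-0.107,0,0,-0.192],[0.437,0.143,-0.107,0,0,-0.192],[0.437,0.143,-0.107,0,0,-0.192],[0.437,0.143,-0.107,0,0,-0.192],[0.437,0.143,-0.107,0,0,-0.192]]
  fingers: 1

```text
t: 3.4
tool_pos: [480.0, 390.2, 329.7]
tool_rot: [3.141, -0.001, -0.001]
wrist_force: [-0.1, 0.3, 0.3]
width: 0.997
finger_force: 0.0
```

```bash
python3 - <<'E'
from h import *
o=get_obs();print(o['tool_pos'],R.from_rotvec(o['tool_rot']).as_matrix().round(3),np.round(o['joints'],2),o['t'])
w=capture('wrist');save(w,'w1')
import pickle;pickle.dump(w,open('w1.pkl','wb'))
for n in ['screwdriver_grip','pliers_grip','spark_plug_grip']:print(n,boxes_of(w,n))
E
```

```text
[480.00074922 390.17993094 329.7252134 ] [[ 1.    -0.001 -0.001]
 [-0.001 -1.    -0.   ]
 [-0.001  0.    -1.   ]] [ 0.94  0.33  0.14 -0.   -1.38  0.63] 3.4
screwdriver_grip [{'pixel': [296.4, 215.1], 'score': 0.7}, {'pixel': [571.7, 74.7], 'score': 0.65}]
pliers_grip [{'pixel': [571.2, 73.3], 'score': 0.54}]
spark_plug_grip [{'pixel': [621.5, 212.4], 'score': 0.78}]
```

View pics/w1.png

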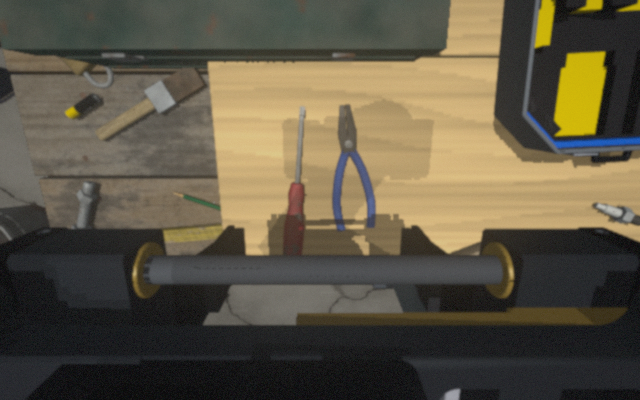

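Request:
carry_out:
  deltas:
    - [[0.2,0.4,0.012,0,0,0],[0.2,0.4,0.012,0,0,0],[0.2,0.4,0.012,0,0,0],[0.2,0.4,0.012,0,0,0],[0.2,0.4,0.012,0,0,0],[0.2,0.4,0.012,0,0,0],[0.2,0.4,0.012,0,0,0],[0.2,0.4,0.012,0,0,0]]

```text
t: 4.6
tool_pos: [639.8, 71.5, 320.3]
tool_rot: [-3.141, -0.002, 0.001]
wrist_force: [-0.1, 0.1, -0.0]
width: 0.996
finger_force: 0.0
```

```bash
python3 - <<'E'
from h import *
o=get_obs();print(o['tool_pos'],R.from_rotvec(o['tool_rot']).as_matrix().round(3),np.round(o['joints'],2),o['t'])
w=capture('wrist');save(w,'w2')
import pickle;pickle.dump(w,open('w2.pkl','wb'))
for n in ['screwdriver_grip','pliers_grip','spark_plug_grip','case']:print(n,boxes_of(w,n))
E
```

```text
[639.82272773  71.46347066 320.34088339] [[ 1.     0.001 -0.   ]
 [ 0.001 -1.     0.   ]
 [-0.    -0.    -1.   ]] [ 0.36  0.38  0.19 -0.   -1.38  1.21] 4.6
screwdriver_grip [{'pixel': [316.0, 94.8], 'score': 0.33}, {'pixel': [320.3, 161.9], 'score': 0.21}]
pliers_grip []
spark_plug_grip []
case [{'pixel': [323.8, 160.4], 'score': 0.83}]
```

View pics/w2.png

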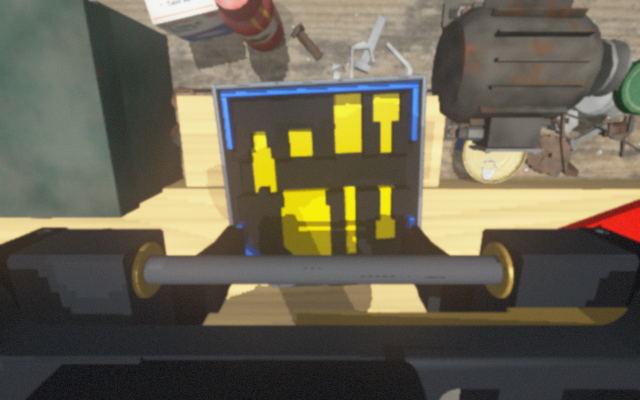

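Wrist view 2: the case spans columns 215–425 and its lower part is hidden by the gripper. Recesses left to right are plug, pliers, screwdriver and wrench. In view 1, the screwdriver tip is at (303,108) and the pliers tip at (345,105). I'll back off to see the whole case.

Request:
carry_out:
  deltas:
    - [[-0.1,0.004,-0.1,0,0,0],[-0.1,0.004,-0.1,0,0,0],[-0.1,0.004,-0.1,0,0,0],[-0.1,0.004,-0.1,0,0,0]]

```text
t: 5.35
tool_pos: [559.8, 67.8, 400.4]
tool_rot: [-3.141, -0.002, 0.0]
wrist_force: [-0.2, -0.1, -0.1]
width: 1.001
finger_force: 0.0
```

```bash
python3 - <<'E'
from h import *
import pickle
w=capture('wrist');save(w,'w3');pickle.dump(w,open('w3.pkl','wb'))
a=w['frame'][0:230,190:450,::-1];cv2.imwrite('pics/w3c.png',cv2.resize(a,None,fx=2.6,fy=2.6,interpolation=cv2.INTER_CUBIC))
hsv=cv2.cvtColor(w['frame'],cv2.COLOR_RGB2HSV)
m=cv2.inRange(hsv,(24,150,120),(34,255,255));n,l,s,c=cv2.connectedComponentsWithStats(m)
for i in range(1,n):
    if s[i][4]>60:
        pts=np.argwhere(l==i)[:,::-1].astype(np.float32)
        r=cv2.minAreaRect(pts); print(s[i],c[i].round(1),np.round(r[1],1),round(r[2],1))
E
```

```text
[363  34  24  54 878] [374.7  55.5] [53. 23.] 90.0
[ 329   36   26   55 1302] [341.9  63.2] [53.8 24.9] 88.1
[290  65  22  27 525] [300.9  78.2] [25.8 21. ] 86.4
[259  69  22  57 930] [268.3  98.3] [56.2 20. ] 85.2
[366 119  18  48 623] [374.5 146. ] [47. 17.] 90.0
[339 120  12  64 635] [344.3 151.4] [63.2 10. ] 88.2
[ 284  122   45   66 2629] [306.  154.2] [64.9 43.1] 87.4
```

View pics/w3c.png

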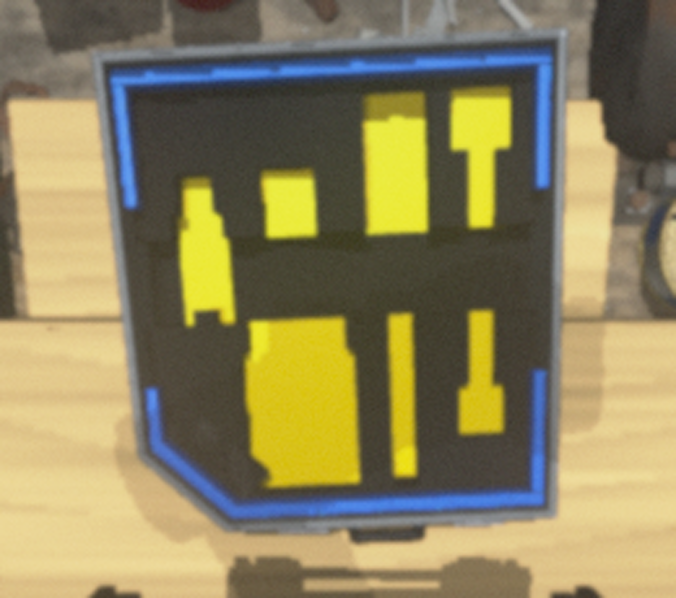

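Crop w3c shows the whole case: outer rim corners at (95,52), (566,32), (555,515), cut from (140,455) to (225,530). The plug recess has its thread to +x, the pliers recess its jaws to +x, and the screwdriver recess its blade to −x. Next I'll fit the case pose and the recess lines.

```bash
cat > fit.py <<'E'
from h import *
import pickle
from scipy.optimize import least_squares
w=pickle.load(open('w3.pkl','rb'))
f=lambda c:np.array([190+(c[0]+.5)/2.6-.5,(c[1]+.5)/2.6-.5])
P=[((117,110),(95,52)),((117,-110),(566,32)),((-117,-110),(555,515)),((-117,70),(228,531)),((-77,110),(140,455))]
def W(x,q,z):
    c,s=np.cos(x[2]),np.sin(x[2]);return [x[0]+c*q[0]-s*q[1],x[1]+s*q[0]+c*q[1],z]
r=least_squares(lambda x:np.concatenate([proj(w,W(x,q,125))-f(c) for q,c in P]),[630,68,0])
print(r.x,np.degrees(r.x[2]),r.fun.round(1));np.save('case.npy',r.x)
x=r.x;c,s=np.cos(x[2]),np.sin(x[2])
def loc(px,z):
    a=atz(w,px,z)[:2]-x[:2];return np.array([c*a[0]+s*a[1],-s*a[0]+c*a[1]])
hsv=cv2.cvtColor(w['frame'],cv2.COLOR_RGB2HSV)
m=cv2.inRange(hsv,(24,150,100),(34,255,255))
cam=ray(w,(0,0))[0];print('cam',cam.round(1))
for n,zb,(c0,c1),rows in [('plug',79,(250,285),(95,105)),('plugthr',79,(250,285),(70,80)),('pl',84,(286,316),(68,90)),('plH',84,(280,330),(140,180)),('sdH',71,(326,358),(50,85)),('sdB',71,(335,352),(125,175)),('wr',86,(360,390),(60,85)),('wrB',86,(360,390),(125,145))]:
    L=[];Rr=[]
    for v in range(*rows):
        k=np.where(m[v,c0:c1])[0]
        if len(k)<3: continue
        a,b=k[0]+c0-.5,k[-1]+c0+.5
        y=[loc((a,v),z)[1] for z in (zb,97)],[loc((b,v),z)[1] for z in (zb,97)]
        # true opening [R,L]: foam edge and bed edge coincide; bind by camera side
        L.append(y[0]);Rr.append(y[1])
    L,Rr=np.median(L,0),np.median(Rr,0)
    camy=-s*(cam[0]-x[0])+c*(cam[1]-x[1])
    l=L[1] if camy>L[1] else L[0]; rr=Rr[0] if camy>Rr[1] else Rr[1]
    print(n,'left bed/top',L.round(1),'right',Rr.round(1),'width',round(l-rr,1),'mid',round((l+rr)/2,1))
for n,v0,v1,col in [('trough',0,0,0)]:
    for cc in [(342,85,125),(300,80,125),(375,80,125)]:
        k=m[60:160,cc[0]];d=np.where(np.diff(k.astype(int)))[0]+60.5;print('edges',cc[0],d,[loc((cc[0],v),84).round(1).tolist() for v in d],[loc((cc[0],v),97).round(1).tolist() for v in d])
E
python3 fit.py
```

```text
[6.25831137e+02 6.97424000e+01 4.31024506e-02] 2.469588506763821 [-1.4 -1.5  2.8 -2.8  2.   1.9 -2.7  1.2 -0.8  3.3]
cam [630.   68.5 538.9]
plug left bed/top [87.8 84.3] right [59.5 57.1] width 30.7 mid 72.4
plugthr left bed/top [83.2 79.9] right [67.  64.4] width 18.9 mid 73.8
pl left bed/top [40.6 39.4] right [12.1 11.7] width 28.9 mid 26.1
plH left bed/top [56.8 55.2] right [-5.7 -5.6] width 62.5 mid 25.6
sdH left bed/top [-13.8 -13.1] right [-48.6 -45.9] width 35.4 mid -30.9
sdB left bed/top [-23.8 -22.6] right [-39.3 -37.2] width 16.7 mid -30.9
wr left bed/top [-67.4 -65.8] right [-82.3 -80.3] width 16.5 mid -74.0
wrB left bed/top [-67.1 -65.5] right [-81.3 -79.4] width 15.8 mid -73.4
edges 342 [ 89.5 119.5] [[33.2, -29.7], [-7.1, -28.6]] [[32.3, -28.8], [-6.8, -27.8]]
edges 300 [ 64.5  91.5 121.5] [[67.7, 26.3], [33.1, 28.5], [-7.2, 31.0]] [[65.9, 25.5], [32.2, 27.6], [-6.9, 30.0]]
edges 375 [ 87.5 118.5] [[33.8, -75.2], [-7.7, -75.2]] [[33.0, -73.1], [-7.4, -73.1]]
```

Request:
carry_out:
  deltas:
    - [[0.02,0,0.15,0,0,0],[0.02,0,0.15,0,0,0],[0.02,0,0.15,0,0,0],[0.02,0,0.15,0,0,0],[0.02,0,0.15,0,0,0]]

```text
t: 6.02
tool_pos: [577.5, 67.5, 283.5]
tool_rot: [-3.14, -0.001, -0.008]
wrist_force: [-0.2, -0.4, 0.2]
width: 0.995
finger_force: 0.0
```

```bash
python3 - <<'E'
from h import *
import pickle
w=capture('wrist');save(w,'w4');pickle.dump(w,open('w4.pkl','wb'))
a=w['frame'][0:236,160:480,::-1];cv2.imwrite('pics/w4c.png',cv2.resize(a,None,fx=2.5,fy=2.5,interpolation=cv2.INTER_CUBIC))
print(get_obs()['tool_pos'])
plan((700,68,280,-90),(700,68,280,-89))
E
```

```text
[577.25585597  67.54693429 283.2983171 ]
j [ 0.4   0.28 -0.04  0.   -1.24  1.18] t 6.1
(700, 68, 280, -90) [0.1534, -0.0005, 0.0049, -0.0033, -0.0018, 1.0475]
(700, 68, 280, -89) [0.1534, -0.0005, 0.0049, -0.0033, -0.0018, 1.0359]
```

View pics/w4c.png

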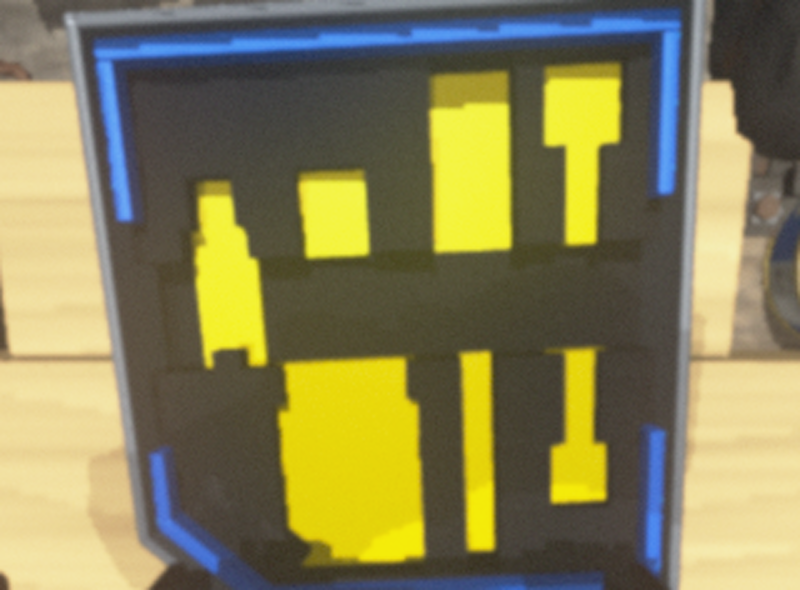

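```bash
cat > edges.py <<'E'
from h import *
import pickle,sys
def ana(fn,beds):
    w=pickle.load(open(fn,'rb'));hsv=cv2.cvtColor(w['frame'],cv2.COLOR_RGB2HSV)
    m=cv2.inRange(hsv,(24,130,90),(34,255,255));cam=ray(w,(0,0))[0];print('cam',cam.round(1))
    n,l,st,ce=cv2.connectedComponentsWithStats(m)
    for i in range(1,n):
        if st[i][4]<80: continue
        x0,y0,W,H=st[i][:4]; u,v=ce[i]
        X=atz(w,(u,v),84); rows=range(y0+3,y0+H-3)
        mids=[]
        for r in rows:
            k=np.where(l[r]==i)[0];a,b=k[0]-.5,k[-1]+.5
            mids.append([atz(w,(a,r),z)[:2] .tolist()+atz(w,(b,r),z)[:2].tolist() for z in (71,79,84,97)])
        mids=np.array(mids)
        print('comp',ce[i].round(1),'cen84',X.round(1))
        cols=[(np.median(l[y0:y0+H,c]==i)) for c in range(x0,x0+W)]
        for c in (x0+int(W*.35),x0+int(W*.65)):
            k=np.where(l[:,c]==i)[0]
            print('   col',c,'xtop z71/79/84/97',[atz(w,(c,k[0]-.5),z)[0].round(1) for z in (71,79,84,97)],'xbot',[atz(w,(c,k[-1]+.5),z)[0].round(1) for z in (71,79,84,97)])
        for j in np.linspace(0,len(mids)-1,4).astype(int):
            print('   x84 %.1f'%mids[j,2,0],'yL',mids[j,:,1].round(1),'yR',mids[j,:,3].round(1))
ana(sys.argv[1],None)
E
python3 edges.py w4.pkl
```

```text
cam [647.   68.2 422.3]
comp [392.5  54.6] cen84 [704.3  -1.7  84. ]
   col 388 xtop z71/79/84/97 [np.float64(733.9), np.float64(731.9), np.float64(730.7), np.float64(727.4)] xbot [np.float64(663.0), np.float64(662.6), np.float64(662.4), np.float64(661.8)]
   col 397 xtop z71/79/84/97 [np.float64(734.8), np.float64(732.8), np.float64(731.5), np.float64(728.3)] xbot [np.float64(663.0), np.float64(662.6), np.float64(662.4), np.float64(661.8)]
   x84 728.4 yL [12.3 13.5 14.3 16.4] yR [-19.3 -17.3 -16.1 -12.8]
   x84 708.6 yL [12.4 13.7 14.5 16.5] yR [-20.7 -18.7 -17.4 -14.1]
   x84 688.1 yL [2.  3.5 4.4 6.9] yR [-12.7 -10.9  -9.7  -6.7]
   x84 665.8 yL [1.9 3.4 4.4 6.8] yR [-14.2 -12.3 -11.1  -8.1]
comp [348.2  64.7] cen84 [695.   42.4  84. ]
   col 343 xtop z71/79/84/97 [np.float64(731.2), np.float64(729.2), np.float64(728.0), np.float64(724.9)] xbot [np.float64(661.0), np.float64(660.7), np.float64(660.5), np.float64(659.9)]
   col 353 xtop z71/79/84/97 [np.float64(732.1), np.float64(730.1), np.float64(728.9), np.float64(725.8)] xbot [np.float64(661.0), np.float64(660.6), np.float64(6
[... 3010 characters left out ...]
21.3 -17.9]
comp [300.5 183.5] cen84 [572.5  92.7  84. ]
   col 291 xtop z71/79/84/97 [np.float64(616.3), np.float64(617.0), np.float64(617.4), np.float64(618.6)] xbot [np.float64(518.4), np.float64(521.3), np.float64(523.1), np.float64(527.9)]
   col 309 xtop z71/79/84/97 [np.float64(617.4), np.float64(618.1), np.float64(618.5), np.float64(619.6)] xbot [np.float64(518.4), np.float64(521.3), np.float64(523.1), np.float64(527.9)]
   x84 615.9 yL [125.2 123.9 123.1 121. ] yR [67.3 67.3 67.3 67.3]
   x84 587.6 yL [128.7 127.3 126.5 124.2] yR [61.6 61.7 61.8 62.1]
   x84 558.2 yL [126.6 125.2 124.4 122.3] yR [60.3 60.5 60.6 60.9]
   x84 526.2 yL [117.2 116.1 115.4 113.6] yR [60.1 60.3 60.4 60.7]
```

Request:
carry_out:
  deltas:
    - [[0.154,0,0.004,0,0,0.9],[0.154,0,0.004,0,0,0.9],[0.154,0,0.004,0,0,0.9],[0.154,0,0.004,0,0,0.9],[0.154,0,0.004,0,0,0.9],[0.154,0,0.004,0,0,0.9],[0.154,0,0.004,0,0,0.9],[0.154,0,0.004,0,0,0.9]]

```text
t: 7.08
tool_pos: [699.8, 67.3, 279.4]
tool_rot: [-2.449, 1.964, -0.003]
wrist_force: [0.6, -0.0, 0.0]
width: 1.001
finger_force: 0.0
```

```bash
python3 - <<'E'
from h import *
print(get_obs()['tool_pos'],R.from_rotvec(get_obs()['tool_rot']).as_matrix()[:2,0])
plan((695,68,280,-180))
E
```

```text
[699.77937505  67.34112531 279.44730562] [ 0.21724162 -0.97611785]
j [ 0.33  0.5   0.28  0.   -1.35 -0.11] t 7.1
(695, 68, 280, -180) [-0.0021, 0.0057, -0.0007, -0.0014, 0.002, 1.1932]
```

Request:
carry_out:
  deltas:
    - [[-0.006,0.006,0,0,0,0.9],[-0.006,0.006,0,0,0,0.9],[-0.006,0.006,0,0,0,0.9],[-0.006,0.006,0,0,0,0.9],[-0.006,0.006,0,0,0,0.9],[-0.006,0.006,0,0,0,0.9],[-0.006,0.006,0,0,0,0.9],[-0.006,0.006,0,0,0,0.9]]

```text
t: 8.07
tool_pos: [694.0, 71.0, 279.4]
tool_rot: [-0.685, 3.063, 0.0]
wrist_force: [-0.9, 1.5, -0.2]
width: 1.005
finger_force: 0.0
```

Request:
carry_out:
  deltas:
    - [[0,0,0,0,0,0.293],[0,0,0,0,0,0.293],[0,0,0,0,0,0.293],[0,0,0,0,0,0.293],[0,0,0,0,0,0.293]]

```text
t: 8.7
tool_pos: [693.8, 70.9, 278.4]
tool_rot: [-0.005, 3.14, 0.001]
wrist_force: [-0.8, 0.0, 0.2]
width: 1.001
finger_force: 0.0
```

```bash
python3 - <<'E'
from h import *
import pickle
w=capture('wrist');save(w,'w5');pickle.dump(w,open('w5.pkl','wb'))
print(get_obs()['tool_pos'])
E
python3 edges.py w5.pkl
```

```text
[693.77899396  70.88298543 278.08794143]
cam [621.7  71.4 416.7]
comp [343.8  54.9] cen84 [567.8  92.2  84. ]
   col 334 xtop z71/79/84/97 [np.float64(520.0), np.float64(522.4), np.float64(523.9), np.float64(527.7)] xbot [np.float64(617.4), np.float64(617.5), np.float64(617.6), np.float64(617.7)]
   col 354 xtop z71/79/84/97 [np.float64(519.1), np.float64(521.5), np.float64(523.0), np.float64(526.8)] xbot [np.float64(616.4), np.float64(616.5), np.float64(616.6), np.float64(616.8)]
   x84 526.0 yL [60.3 60.6 60.8 61.2] yR [117.5 116.4 115.7 114. ]
   x84 553.6 yL [61.1 61.4 61.5 61.9] yR [124.7 123.5 122.7 120.7]
   x84 582.7 yL [62.  62.2 62.3 62.7] yR [126.1 124.8 124.  122. ]
   x84 614.2 yL [68.2 68.3 68.3 68.4] yR [123.4 122.2 121.4 119.5]
comp [287.4  59.6] cen84 [572.2  36.6  84. ]
   col 285 xtop z71/79/84/97 [np.float64(525.4), np.float64(527.6), np.float64(529.0), np.float64(532.6)] xbot [np.float64(618.5), np.float64(618.6), np.float64(618.7), np.float64(618.8)]
   col 291 xtop z71/79/84/97 [np.float64(533.4), np.float64(535.4), np.float64(536.7), np.float64(540.0)] xbot [n
[... 3055 characters left out ...]
8.9 59.2 59.3 59.8]
comp [255.4 186.7] cen84 [701.2  -1.9  84. ]
   col 252 xtop z71/79/84/97 [np.float64(663.2), np.float64(662.3), np.float64(661.7), np.float64(660.1)] xbot [np.float64(735.1), np.float64(732.5), np.float64(730.8), np.float64(726.6)]
   col 261 xtop z71/79/84/97 [np.float64(664.3), np.float64(663.3), np.float64(662.7), np.float64(661.1)] xbot [np.float64(735.1), np.float64(732.5), np.float64(730.8), np.float64(726.5)]
   x84 665.4 yL [-14.8 -12.8 -11.6  -8.3] yR [1.8 3.4 4.4 7. ]
   x84 684.8 yL [-12.7 -10.8  -9.6  -6.4] yR [1.9 3.5 4.5 7.1]
   x84 704.9 yL [-20.8 -18.7 -17.4 -13.9] yR [12.2 13.6 14.5 16.7]
   x84 726.7 yL [-18.9 -16.8 -15.5 -12.1] yR [11.3 12.7 13.6 15.8]
```

```bash
python3 - <<'E'
from h import *
plan((435,40,290,-107))
E
```

```text
j [ 0.33  0.49  0.27  0.   -1.34 -1.9 ] t 8.8
(435, 40, 290, -107) [0.3236, -0.0376, -0.0153, -0.0003, 0.0008, -0.8473]
```

Request:
carry_out:
  deltas:
    - [[0.324,-0.037,-0.016,0,0,-0.847],[0.324,-0.037,-0.016,0,0,-0.847],[0.324,-0.037,-0.016,0,0,-0.847],[0.324,-0.037,-0.016,0,0,-0.847],[0.324,-0.037,-0.016,0,0,-0.847],[0.324,-0.037,-0.016,0,0,-0.847],[0.324,-0.037,-0.016,0,0,-0.847],[0.324,-0.037,-0.016,0,0,-0.847]]

```text
t: 9.75
tool_pos: [434.5, 40.7, 290.6]
tool_rot: [-1.865, 2.527, -0.0]
wrist_force: [-0.1, 0.2, 0.7]
width: 1.0
finger_force: 0.0
```

```bash
python3 - <<'E'
from h import *
import pickle
o=get_obs();print(o['tool_pos'],o['tool_rot'])
w=capture('wrist');save(w,'w6');pickle.dump(w,open('w6.pkl','wb'))
b=boxes_of(w,'spark_plug_grip');print(b)
u,v=np.array(b[0]['pixel']).astype(int);u0=max(0,min(u-60,520));v0=max(0,v-50);print(u0,v0)
cv2.imwrite('pics/w6c.png',cv2.resize(w['frame'][v0:v0+100,u0:u0+120,::-1],None,fx=6,fy=6,interpolation=cv2.INTER_CUBIC))
E
```

```text
[434.47958777  40.65208979 290.57984726] [-1.86496713e+00  2.52702919e+00 -2.69674794e-04]
[{'pixel': [322.7, 131.6], 'score': 0.89}]
262 81
```

View pics/w6c.png

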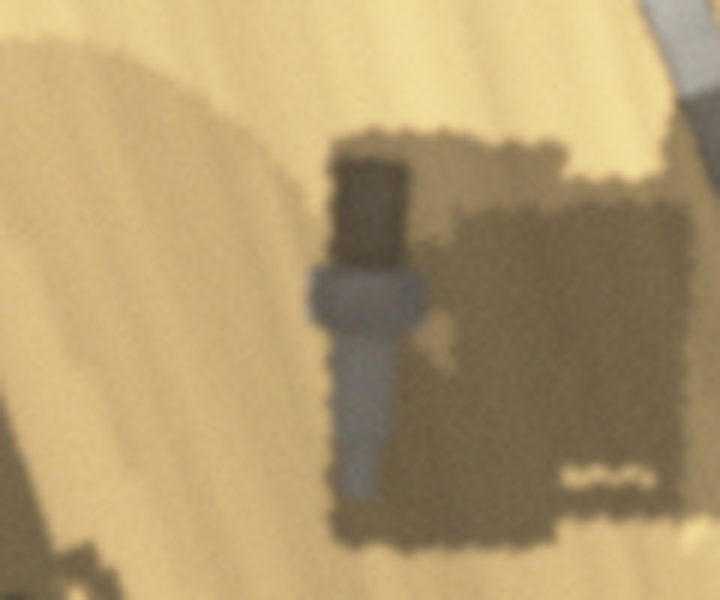

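Plug in crop w6c: thread end (371,158), hexagon (369,297), insulator end (358,500).

```bash
python3 - <<'E'
from h import *
import pickle
w=pickle.load(open('w6.pkl','rb'))
f=lambda c:(262+(c[0]+.5)/6-.5,81+(c[1]+.5)/6-.5)
A=[atz(w,f(c),75)[:2] for c in [(371,158),(370,297),(358,500)]]
print(np.round(A,1));t,h,e=A
u=(t-e)/np.linalg.norm(t-e);print('len',np.linalg.norm(t-e),np.linalg.norm(h-e),'ang',np.degrees(np.arctan2(u[1],u[0])))
g=[t-49*u,h-26*u,e+11*u];print(np.round(g,1))
g=np.mean(g,0);a=np.degrees(np.arctan2(u[1],u[0]))
plan((g[0],g[1],140,a),(g[0],g[1],88.5,a))
E
```

```text
[[410.2 -31.6]
 [417.7  -8. ]
 [431.1  27.5]]
len 62.627020665385324 37.91629493376263 ang -109.4386823054369
[[426.6  14.6]
 [426.4  16.5]
 [427.4  17.1]]
j [ 0.47  0.02 -0.34 -0.   -1.21 -0.77] t 9.8
(np.float64(426.7874231896711), np.float64(16.073005587316683), 140, np.float64(-109.4386823054369)) [0.0323, 0.0002, 0.1879, -0.0001, 0.0002, 0.0261]
(np.float64(426.7874231896711), np.float64(16.073005587316683), 88.5, np.float64(-109.4386823054369)) [0.0323, 0.0002, 0.2523, -0.0001, 0.0002, 0.0261]
```

Request:
carry_out:
  deltas:
    - [[0.032,0,0.188,0,0,0.026],[0.032,0,0.188,0,0,0.026],[0.032,0,0.188,0,0,0.026],[0.032,0,0.21,0,0,0.026],[0.032,0,0.235,0,0,0.026],[0.032,0,0.252,0,0,0.026],[0.032,0,0.252,0,0,0.026],[0.032,0,0.252,0,0,0.026]]
  fingers: 0.2

```text
t: 10.85
tool_pos: [427.2, 16.2, 88.6]
tool_rot: [-1.816, 2.563, -0.0]
wrist_force: [0.1, -0.2, -0.3]
width: 0.6
finger_force: 0.0
```

Request:
carry_out:
  deltas:
    - [[0,0,0,0,0,0],[0,0,0,0,0,0],[0,0,0,0,0,0],[0,0,0,0,0,0],[0,0,0,0,0,0],[0,0,0,0,0,0]]
  fingers: -1
  grip_force: 30

```text
t: 11.6
tool_pos: [427.0, 16.2, 88.6]
tool_rot: [-1.817, 2.563, -0.0]
wrist_force: [0.5, -0.0, -0.2]
width: 0.13
finger_force: 29.9
```

```bash
python3 - <<'E'
from h import *
o=get_obs();print(o['tool_pos'],o['width']*87,o['finger_force'],o['wrist_force'])
x,y,z=o['tool_pos']
plan((x,y,210,-60))
plan((636,143.3,190,2.55),start=(x,y,210,-109.4+68.75))
E
```

```text
[427.01199246  16.18704848  88.56038379] 11.348255401381078 29.925506114959717 [ 0.48550476 -0.03485086 -0.19267277]
j [ 0.42  0.25 -0.67 -0.   -0.65 -0.76] t 11.6
(np.float64(427.01199246322204), np.float64(16.187048481980774), 210, -60) [-0.0, -0.0, -0.1518, -0.0, 0.0, -0.5737]
(636, 143.3, 190, 2.55) [0.0947, -0.2907, 0.025, 0.0, 0.0, -0.5027]
```

Request:
carry_out:
  deltas:
    - [[0,0,-0.076,0,0,0],[0,0,-0.152,0,0,-0.1],[0,0,-0.152,0,0,-0.8],[0,0,-0.152,0,0,-0.8],[0,0,-0.152,0,0,-0.8],[0,0,-0.152,0,0,-0.8],[0,0,-0.152,0,0,-0.8],[0,0,-0.152,0,0,-0.8]]

```text
t: 12.6
tool_pos: [426.7, 16.1, 210.0]
tool_rot: [2.949, -1.083, -0.001]
wrist_force: [0.4, -0.3, -0.1]
width: 0.131
finger_force: 29.9
```

Request:
carry_out:
  deltas:
    - [[0,0,0,0,0,0],[0,0,0,0,0,0],[0,0,0,0,0,0]]

```text
t: 12.98
tool_pos: [426.9, 16.1, 210.1]
tool_rot: [2.946, -1.09, -0.0]
wrist_force: [-0.8, -0.3, 0.6]
width: 0.127
finger_force: 29.9
```

```bash
python3 - <<'E'
from h import *
o=get_obs();print(o['tool_pos'],o['width']*87,o['finger_force'])
plan((636,143.3,190,2.55))
E
```

```text
[426.93751335  16.14275984 210.10428514] 11.01656791383936 29.920156002044678
j [ 0.42  0.07 -0.5  -0.   -1.    0.44] t 13.0
(636, 143.3, 190, 2.55) [0.0949, -0.2908, 0.0251, 0.0001, 0.0001, -0.5022]
```

Request:
carry_out:
  deltas:
    - [[0.095,-0.291,0.025,0,0,-0.502],[0.095,-0.291,0.025,0,0,-0.502],[0.095,-0.291,0.025,0,0,-0.502],[0.095,-0.291,0.025,0,0,-0.502],[0.095,-0.291,0.025,0,0,-0.502],[0.095,-0.291,0.025,0,0,-0.502],[0.095,-0.291,0.025,0,0,-0.502],[0.095,-0.291,0.025,0,0,-0.502]]

```text
t: 13.98
tool_pos: [635.6, 143.1, 191.3]
tool_rot: [-3.14, -0.07, -0.002]
wrist_force: [-1.3, -0.4, 0.5]
width: 0.128
finger_force: 29.9
```

```bash
python3 - <<'E'
from h import *
import pickle
o=get_obs();print(o['tool_pos'],o['width']*87,o['finger_force'])
w=capture('wrist');save(w,'w7');pickle.dump(w,open('w7.pkl','wb'))
cv2.imwrite('pics/w7c.png',cv2.resize(w['frame'][100:300,200:440,::-1],None,fx=3,fy=3,interpolation=cv2.INTER_CUBIC))
plan((636,143.3,120,2.55),(636,143.3,103,2.55))
E
```

```text
[635.57558133 143.10435526 191.34817802] 11.120922257250209 29.920088946819305
j [ 0.47  0.47  0.    0.   -1.1   1.15] t 14.0
(636, 143.3, 120, 2.55) [0.0003, -0.0001, 0.0891, -0.0004, -0.0008, 0.0001]
(636, 143.3, 103, 2.55) [0.0003, -0.0001, 0.1103, -0.0004, -0.0008, 0.0001]
```

View pics/w7c.png

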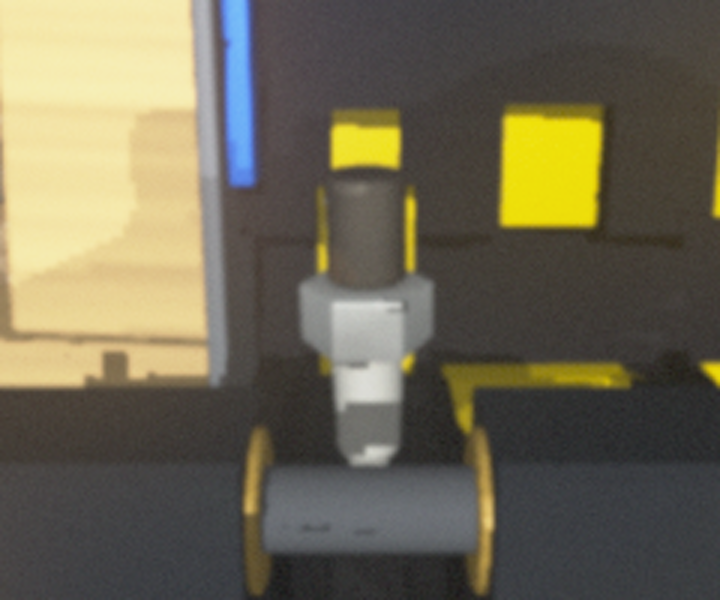

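The plug is centred over its recess, thread pointing to +x. Lowering it.

Request:
carry_out:
  deltas:
    - [[0,0,0.06,0,0,0],[0,0,0.08,0,0,0],[0,0,0.09,0,0,0],[0,0,0.097,0,0,0],[0,0,0.104,0,0,0],[0,0,0.11,0,0,0],[0,0,0.11,0,0,0],[0,0,0.11,0,0,0]]

```text
t: 15.02
tool_pos: [636.4, 143.8, 102.6]
tool_rot: [-3.14, -0.071, -0.002]
wrist_force: [-0.7, 0.2, 0.6]
width: 0.13
finger_force: 29.9
```

Request:
carry_out:
  deltas:
    - [[0,0,0,0,0,0],[0,0,0,0,0,0],[0,0,0,0,0,0],[0,0,-0.02,0,0,0],[0,0,-0.06,0,0,0],[0,0,-0.12,0,0,0],[0,0,-0.22,0,0,0],[0,0,-0.22,0,0,0]]
  fingers: -0.45

```text
t: 16.02
tool_pos: [637.9, 143.9, 285.5]
tool_rot: [-3.138, -0.072, -0.017]
wrist_force: [-0.3, 0.7, -0.1]
width: 0.272
finger_force: 0.0
```

```bash
python3 - <<'E'
from h import *
import pickle
o=get_obs();print(o['tool_pos'],o['width']*87,o['finger_force'])
w=capture('wrist');save(w,'w8');pickle.dump(w,open('w8.pkl','wb'))
print(boxes_of(w,'spark_plug_grip'))
plan((400,385,320,0))
E
```

```text
[637.92074482 143.93599085 285.51028172] 23.676575591604784 0.0
[{'pixel': [323.2, 159.8], 'score': 0.81}]
j [ 0.47  0.41  0.14  0.   -1.29  1.15] t 16.1
(400, 385, 320, 0) [-0.2822, -0.3146, -0.0477, -0.0019, -0.0052, 0.0303]
```

Request:
carry_out:
  deltas:
    - [[-0.282,-0.315,-0.048,0,0,0.03],[-0.282,-0.315,-0.048,0,0,0.03],[-0.282,-0.315,-0.048,0,0,0.03],[-0.282,-0.315,-0.048,0,0,0.03],[-0.282,-0.315,-0.048,0,0,0.03],[-0.282,-0.315,-0.048,0,0,0.03],[-0.282,-0.315,-0.048,0,0,0.03],[-0.282,-0.315,-0.048,0,0,0.03]]
  fingers: 0.2

```text
t: 17.12
tool_pos: [399.4, 384.5, 315.7]
tool_rot: [3.14, -0.0, -0.002]
wrist_force: [-0.9, -0.1, 0.2]
width: 0.6
finger_force: 0.0
```

```bash
python3 - <<'E'
from h import *
import pickle
o=get_obs();print(o['tool_pos'],o['tool_rot'])
w=capture('wrist');save(w,'w9');pickle.dump(w,open('w9.pkl','wb'))
for n in ['screwdriver_grip','pliers_grip','spark_plug_grip','wrench_grip']:print(n,boxes_of(w,n))
a=cv2.resize(w['frame'][0:240,180:460,::-1],None,fx=2.5,fy=2.5,interpolation=cv2.INTER_CUBIC)
b=pickle.load(open('w8.pkl','rb'))['frame'][100:220,250:400,::-1]
b=cv2.resize(b,(100,80));a[:80,:100]=b
cv2.imwrite('pics/w9c.png',a)
E
```

```text
[399.39408986 384.50963952 315.68420696] [ 3.13993482e+00 -1.45293136e-04 -1.62913112e-03]
screwdriver_grip [{'pixel': [286.6, 154.7], 'score': 0.67}]
pliers_grip [{'pixel': [344.7, 100.6], 'score': 0.67}]
spark_plug_grip []
wrench_grip []
```

View pics/w9c.png

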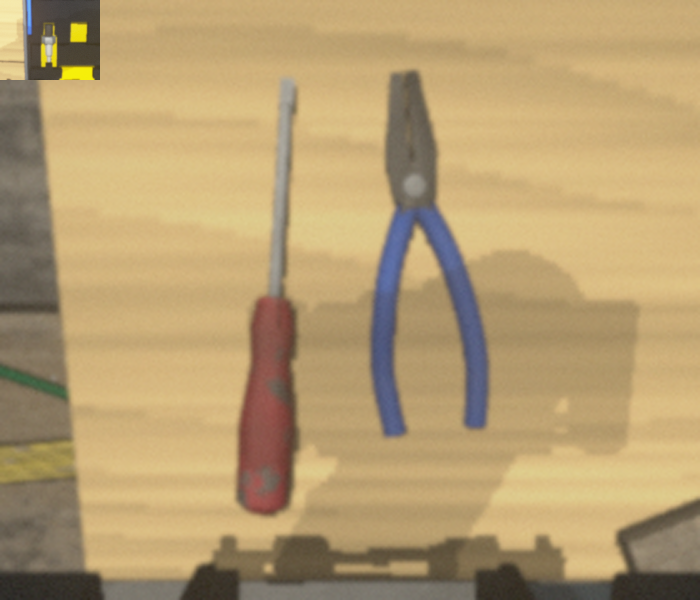

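Clear view: screwdriver tip (289,80), handle start (273,298), handle end (263,513); pliers tip (403,72), pivot (414,185), handle-end middle (435,432). The inset shows the plug in its recess.

```bash
python3 - <<'E'
from h import *
import pickle
w=pickle.load(open('w9.pkl','rb'))
f=lambda c:(180+(c[0]+.5)/2.5-.5,(c[1]+.5)/2.5-.5)
t,v,e=[atz(w,f(c),72)[:2] for c in [(403,71),(414,185),(435,434)]]
u=(t-e)/np.linalg.norm(t-e);a=np.degrees(np.arctan2(u[1],u[0]))
print('pl',t.round(1),v.round(1),e.round(1),np.linalg.norm(t-e),np.linalg.norm(t-v),a,(t-50*u).round(1),(e+112*u).round(1))
g=(t-50*u+e+112*u)/2
plan((g[0],g[1],140,a),(g[0],g[1],88.5,a));print('rot to slot',2.55-a)
t=atz(w,f((289,79)),71)[:2];b=atz(w,f((273,298)),78)[:2];e=atz(w,f((263,514)),80)[:2]
u=(t-e)/np.linalg.norm(t-e);a=np.degrees(np.arctan2(u[1],u[0]))
print('sd',t.round(1),b.round(1),e.round(1),np.linalg.norm(t-e),np.linalg.norm(b-e),a,(t-109*u).round(1),(b-17*u).round(1),(e+88*u).round(1))
E
```

```text
pl [559.1 364.1] [511.9 358.4] [396.  345.9] 164.1760254234258 47.58298025585794 6.364319849610222 [509.4 358.6] [507.3 358.3]
j [ 1.06  0.22 -0.04  0.   -1.31  0.51] t 17.4
(np.float64(508.3631389702646), np.float64(358.4398580808774), 140, np.float64(6.364319849610222)) [0.1356, 0.0322, 0.2203, 0.0003, 0.0002, -0.075]
(np.float64(508.3631389702646), np.float64(358.4398580808774), 88.5, np.float64(6.364319849610222)) [0.1356, 0.0321, 0.2847, 0.0003, 0.0002, -0.075]
rot to slot -3.8143198496102224
sd [556.2 414.7] [461.8 423.9] [357.  431.8] 199.88783676795097 105.0993429526101 -4.898697012545535 [447.6 424. ] [444.9 425.3] [444.7 424.2]
```

Request:
carry_out:
  deltas:
    - [[0.136,0.032,0.1,0,0,-0.075],[0.136,0.032,0.2,0,0,-0.075],[0.136,0.032,0.22,0,0,-0.075],[0.136,0.032,0.22,0,0,-0.075],[0.136,0.032,0.22,0,0,-0.075],[0.136,0.032,0.22,0,0,-0.075]]

```text
t: 18.12
tool_pos: [508.8, 360.1, 142.1]
tool_rot: [-3.135, -0.177, -0.003]
wrist_force: [-0.8, -1.2, 0.3]
width: 0.599
finger_force: 0.0
```

```bash
python3 - <<'E'
from h import *
plan((508.4,358.4,88.3,6.4));print(get_obs()['tool_pos'])
E
```

```text
j [ 0.88  0.47 -0.14  0.   -0.97  0.81] t 18.1
(508.4, 358.4, 88.3, 6.4) [-0.0009, 0.0022, 0.0672, -0.0009, -0.0014, 0.0007]
[508.84937138 360.1113726  142.08275094]
```

Request:
carry_out:
  deltas:
    - [[0,0.001,0.03,0,0,0],[0,0.001,0.05,0,0,0],[0,0.001,0.066,0,0,0],[0,0.001,0.066,0,0,0],[0,0.001,0.066,0,0,0]]

```text
t: 18.75
tool_pos: [508.3, 359.1, 88.0]
tool_rot: [-3.136, -0.177, -0.001]
wrist_force: [-0.9, -0.1, -0.2]
width: 0.598
finger_force: 0.0
```

Request:
carry_out:
  deltas:
    - [[0,0,0,0,0,0],[0,0,0,0,0,0],[0,0,0,0,0,0],[0,0,0,0,0,0],[0,0,0,0,0,0],[0,0,0,0,0,0]]
  fingers: -1
  grip_force: 40

```text
t: 19.5
tool_pos: [508.2, 358.6, 87.7]
tool_rot: [3.136, 0.177, -0.0]
wrist_force: [-0.3, -0.5, 0.9]
width: 0.233
finger_force: 38.5
```

Request:
carry_out:
  deltas:
    - [[0,0,-0.05,0,0,0],[0,0,-0.13,0,0,0],[0,0,-0.13,0,0,0],[0,0,-0.13,0,0,0],[0,0,-0.13,0,0,0]]

```text
t: 20.12
tool_pos: [507.3, 358.0, 189.5]
tool_rot: [3.134, 0.176, -0.005]
wrist_force: [-0.4, -0.7, -2.1]
width: 0.236
finger_force: 39.2
```

```bash
python3 - <<'E'
from h import *
o=get_obs();print(o['tool_pos'],o['width']*87)
plan((638.3,96.2,195,2.55))
E
```

```text
[507.32364093 358.02923909 189.5167669 ] 20.567666893612483
j [ 0.87  0.42 -0.08 -0.   -1.08  0.81] t 20.1
(638.3, 96.2, 195, 2.55) [0.126, 0.3436, -0.0065, 0.0017, 0.0023, 0.0452]
```

Request:
carry_out:
  deltas:
    - [[0.03,0.08,-0.03,0,0,0],[0.03,0.16,-0.04,0,0,0.02],[0.03,0.24,-0.04,0,0,0.045],[0.06,0.3,-0.03,0,0,0.045],[0.12,0.34,-0.01,0,0,0.045],[0.126,0.344,-0.005,0,0,0.045],[0.126,0.344,-0.005,0,0,0.045],[0.126,0.344,-0.005,0,0,0.045]]

```text
t: 21.12
tool_pos: [638.6, 97.6, 195.7]
tool_rot: [3.141, 0.073, -0.001]
wrist_force: [-0.9, 1.4, -1.3]
width: 0.234
finger_force: 39.4
```

Request:
carry_out:
  deltas:
    - [[0,0,0,0,0,0],[0,0,0,0,0,0]]

```text
t: 21.38
tool_pos: [639.0, 97.5, 196.5]
tool_rot: [-3.14, -0.073, -0.002]
wrist_force: [-0.0, 0.9, -2.2]
width: 0.236
finger_force: 39.4
```

```bash
python3 - <<'E'
from h import *
import pickle
w=capture('wrist');save(w,'w10');pickle.dump(w,open('w10.pkl','wb'))
cv2.imwrite('pics/w10c.png',cv2.resize(w['frame'][40:260,190:470,::-1],None,fx=2.5,fy=2.5,interpolation=cv2.INTER_CUBIC))
o=get_obs();print(o['tool_pos'],o['width']*87)
plan((638.3,96.2,108,2.55))
E
```

```text
[639.07559188  97.35871127 196.4341532 ] 20.34539287491598
j [ 0.4   0.45 -0.01 -0.   -1.11  1.22] t 21.4
(638.3, 96.2, 108, 2.55) [-0.0011, 0.0014, 0.1105, -0.0002, -0.0006, 0.0012]
```

View pics/w10c.png

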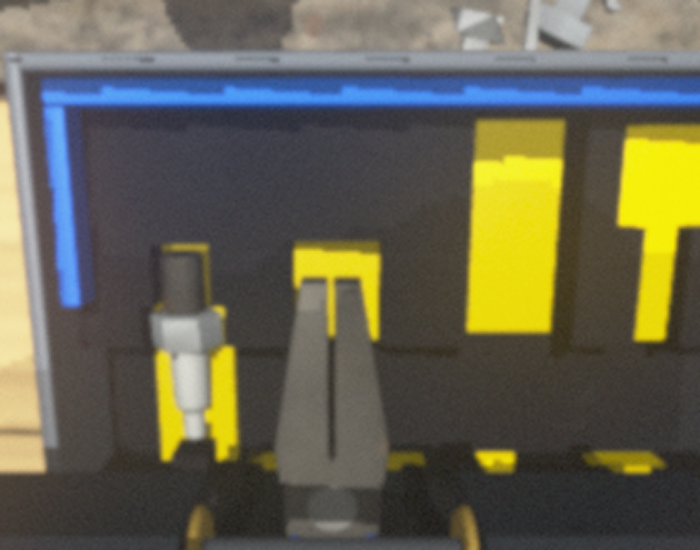

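The pliers jaws line up with their recess once the remaining 1 mm y correction is applied; the plug lies in its recess. Lowering.

Request:
carry_out:
  deltas:
    - [[-0.001,0.0015,0.04,0,0,0.001],[-0.001,0.0015,0.06,0,0,0.001],[-0.001,0.0015,0.075,0,0,0.001],[-0.001,0.0015,0.085,0,0,0.001],[-0.001,0.0015,0.095,0,0,0.001],[-0.001,0.0015,0.103,0,0,0.001],[-0.001,0.0015,0.11,0,0,0.001],[-0.001,0.0015,0.11,0,0,0.001]]

```text
t: 22.42
tool_pos: [639.2, 95.5, 110.0]
tool_rot: [3.141, 0.07, 0.003]
wrist_force: [-0.6, 0.7, 6.4]
width: 0.238
finger_force: 40.5
```

Request:
carry_out:
  deltas:
    - [[0,0,0,0,0,0],[0,0,0,0,0,0]]

```text
t: 22.68
tool_pos: [639.2, 95.5, 110.0]
tool_rot: [-3.141, -0.07, -0.003]
wrist_force: [-1.6, -0.2, 6.4]
width: 0.239
finger_force: 40.5
```

Request:
carry_out:
  deltas:
    - [[0,0,0,0,0,0],[0,0,0,0,0,0],[0,0,0,0,0,0],[0,0,0,0,0,0]]
  fingers: -0.25

```text
t: 23.18
tool_pos: [638.6, 95.4, 107.5]
tool_rot: [3.141, 0.069, -0.001]
wrist_force: [-0.5, 0.0, -0.0]
width: 0.37
finger_force: 0.0
```

Request:
carry_out:
  deltas:
    - [[-0.01,0,-0.03,0,0,0],[-0.05,0,-0.1,0,0,0],[-0.1,0,-0.18,0,0,0],[-0.1,0,-0.23,0,0,0],[-0.1,0,-0.23,0,0,0],[-0.1,0,-0.23,0,0,0]]

```text
t: 23.92
tool_pos: [558.3, 92.0, 291.3]
tool_rot: [-3.14, -0.068, 0.001]
wrist_force: [-0.4, -0.1, -0.9]
width: 0.372
finger_force: 0.0
```

```bash
python3 - <<'E'
from h import *
import pickle
w=capture('wrist');save(w,'w11');pickle.dump(w,open('w11.pkl','wb'))
cv2.imwrite('pics/w11c.png',cv2.resize(w['frame'][0:230,180:460,::-1],None,fx=2.5,fy=2.5,interpolation=cv2.INTER_CUBIC))
o=get_obs();print(o['tool_pos'],o['width']*87)
E
```

```text
[558.12508192  91.86991857 290.33749464] 32.776106334669414
```

View pics/w11c.png

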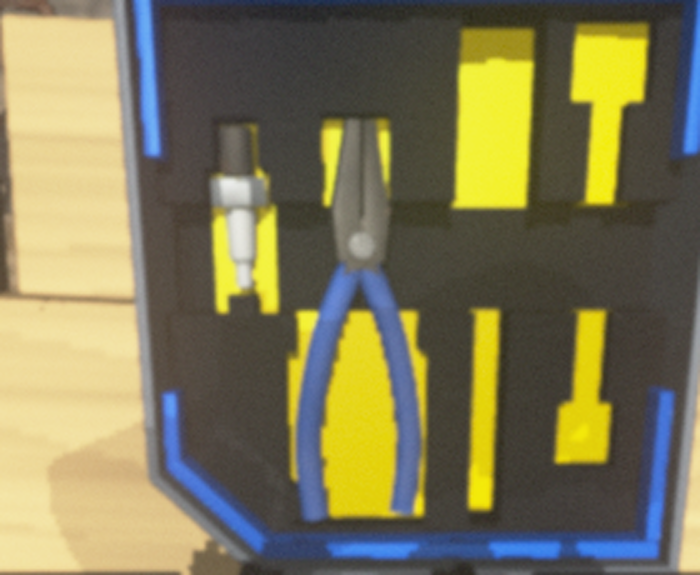

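```bash
python3 - <<'E'
from h import *
import pickle
w=pickle.load(open('w11.pkl','rb'))
f=lambda c:(180+(c[0]+.5)/2.5-.5,(c[1]+.5)/2.5-.5)
print('cam',ray(w,(0,0))[0].round(1))
for n,c in [('tip',(361,118)),('pivot',(361,244)),('hL',(315,519)),('hR',(405,513)),('jawL@waist',(337,262)),('jawR',(382,262)),('plugtip',(237,124)),('plugend',(246,290)),('hexL',(210,190)),('hexR',(269,190))]:
    print(n,[atz(w,f(c),z)[:2].round(1).tolist() for z in (84,90,95,101,107)])
u=pickle.load(open('w9.pkl','rb'))
E
python3 edges.py w11.pkl | grep -A6 -E "comp" | head -60
```

```text
cam [628.5  95.8 429.7]
tip [[692.2, 96.7], [691.1, 96.7], [690.2, 96.7], [689.1, 96.7], [688.0, 96.7]]
pivot [[643.5, 94.6], [643.2, 94.6], [643.0, 94.7], [642.7, 94.7], [642.5, 94.7]]
hL [[521.2, 110.6], [523.1, 110.3], [524.6, 110.1], [526.5, 109.9], [528.4, 109.6]]
hR [[525.9, 69.1], [527.7, 69.6], [529.1, 70.0], [530.9, 70.4], [532.7, 70.9]]
jawL@waist [[635.8, 104.5], [635.6, 104.3], [635.5, 104.2], [635.4, 104.1], [635.3, 103.9]]
jawR [[636.6, 85.4], [636.4, 85.6], [636.3, 85.7], [636.2, 85.9], [636.0, 86.1]]
plugtip [[687.9, 147.0], [686.9, 146.2], [686.0, 145.4], [685.0, 144.5], [683.9, 143.6]]
plugend [[622.6, 143.0], [622.7, 142.2], [622.8, 141.5], [622.9, 140.7], [623.0, 139.9]]
hexL [[662.2, 158.2], [661.6, 157.1], [661.1, 156.2], [660.5, 155.1], [660.0, 154.0]]
hexR [[663.2, 133.7], [662.6, 133.1], [662.1, 132.5], [661.5, 131.8], [660.9, 131.2]]
comp [422.5  38.2] cen84 [704.4  -2.1  84. ]
   col 419 xtop z71/79/84/97 [np.float64(734.7), np.float64(732.4), np.float64(730.9), np.float64(727.0)] xbot [np.float64(663.7), np.float64(662.9), np.float64(662.4), np.float64(661
[... 5027 characters left out ...]
R [30.  31.5 32.4 34.8]
   x84 589.1 yL [41.2 42.4 43.2 45.2] yR [28.7 30.1 31.1 33.5]
   x84 561.0 yL [40.1 41.3 42.1 44.1] yR [27.2 28.7 29.7 32.2]
   x84 531.8 yL [38.8 40.1 40.9 42.9] yR [25.7 27.3 28.2 30.8]
comp [413.8 158.5] cen84 [582.9  -7.7  84. ]
   col 409 xtop z71/79/84/97 [np.float64(620.1), np.float64(620.3), np.float64(620.4), np.float64(620.7)] xbot [np.float64(549.2), np.float64(550.9), np.float64(552.1), np.float64(554.9)]
   col 416 xtop z71/79/84/97 [np.float64(621.5), np.float64(621.7), np.float64(621.8), np.float64(622.0)] xbot [np.float64(549.5), np.float64(551.3), np.float64(552.4), np.float64(555.3)]
   x84 617.8 yL [-2.5 -0.3  1.1  4.7] yR [-17.  -14.5 -12.9  -8.8]
```

The pliers are flat and home: apparent length is 163.5 mm at top height 95, and the tip is inside the recess. The plug is home too. Screwdriver next, segmented by colour.

```bash
python3 - <<'E'
from h import *
plan((400,385,320,-5))
E
```

```text
j [ 0.45  0.26 -0.06 -0.   -1.25  1.17] t 24.0
(400, 385, 320, -5) [-0.1816, -0.3746, -0.0368, 0.0004, 0.0017, 0.0872]
```

Request:
carry_out:
  deltas:
    - [[-0.18,-0.2,-0.037,0,0,0.087],[-0.18,-0.37,-0.037,0,0,0.087],[-0.18,-0.375,-0.037,0,0,0.087],[-0.18,-0.375,-0.037,0,0,0.087],[-0.18,-0.375,-0.037,0,0,0.087],[-0.18,-0.375,-0.037,0,0,0.087],[-0.18,-0.375,-0.037,0,0,0.087],[-0.18,-0.375,-0.037,0,0,0.087]]
  fingers: 0.2

```text
t: 24.98
tool_pos: [401.8, 384.7, 319.9]
tool_rot: [3.136, -0.137, -0.002]
wrist_force: [0.4, 0.4, -0.1]
width: 0.599
finger_force: 0.0
```

```bash
cat > sd.py <<'E'
from h import *
w=capture('wrist');save(w,'w12')
print(boxes_of(w,'screwdriver_grip'))
hsv=cv2.cvtColor(w['frame'],cv2.COLOR_RGB2HSV)
m=cv2.inRange(hsv,(0,110,40),(8,255,255))|cv2.inRange(hsv,(172,110,40),(180,255,255))
m[235:]=0
m=cv2.morphologyEx(m,cv2.MORPH_CLOSE,np.ones((7,7)))
n,l,s,c=cv2.connectedComponentsWithStats(m);i=1+np.argmax(s[1:,4]);print(s[i])
P=np.argwhere(l==i)[:,::-1]
X=np.array([atz(w,p,79)[:2] for p in P]);mu=X.mean(0);d=np.linalg.svd(X-mu,full_matrices=False)[2][0]
if d[0]<0:d=-d
q=(X-mu)@d;a=mu+q.min()*d;b=mu+q.max()*d
print('end',a.round(1),'start',b.round(1),'len',q.max()-q.min(),'ang',np.degrees(np.arctan2(d[1],d[0])))
g=(a+88*d+b-17*d)/2;an=np.degrees(np.arctan2(d[1],d[0]));print('grip',g.round(1),(a+88*d).round(1))
print(get_obs()['tool_pos'])
plan((g[0],g[1],150,an),(g[0],g[1],88.5,an))
E
python3 sd.py
```

```text
[]
[ 277  125   21   84 1313]
end [358.1 432.3] start [460.7 423.9] len 102.9416001028172 ang -4.661582151596025
grip [444.8 425.2] [445.9 425.1]
[402.18355772 384.32199299 320.66579354]
j [ 1.05  0.22 -0.03  0.   -1.32  0.43] t 25.1
(np.float64(444.82439917691767), np.float64(425.2229199332941), 150, np.float64(-4.661582151596025)) [0.0487, -0.0559, 0.2132, 0.0009, 0.0004, -0.0046]
(np.float64(444.82439917691767), np.float64(425.2229199332941), 88.5, np.float64(-4.661582151596025)) [0.0488, -0.056, 0.2901, 0.0009, 0.0004, -0.0046]
```

Request:
carry_out:
  deltas:
    - [[0.049,-0.055,0.1,0,0,0],[0.049,-0.055,0.18,0,0,0],[0.049,-0.055,0.213,0,0,0],[0.049,-0.055,0.24,0,0,0],[0.049,-0.055,0.265,0,0,0],[0.049,-0.055,0.29,0,0,0],[0.049,-0.055,0.29,0,0,0],[0.049,-0.055,0.29,0,0,0]]

```text
t: 26.08
tool_pos: [445.1, 425.2, 89.5]
tool_rot: [-3.138, 0.138, 0.0]
wrist_force: [-0.9, -0.9, 0.5]
width: 0.599
finger_force: 0.0
```

Request:
carry_out:
  deltas:
    - [[0,0,0,0,0,0],[0,0,0,0,0,0],[0,0,0,0,0,0],[0,0,0,0,0,0],[0,0,0,0,0,0],[0,0,0,0,0,0]]
  fingers: -1
  grip_force: 45

```text
t: 26.82
tool_pos: [444.5, 425.8, 89.4]
tool_rot: [3.139, -0.136, -0.0]
wrist_force: [-0.9, -0.7, 1.1]
width: 0.237
finger_force: 44.9
```

Request:
carry_out:
  deltas:
    - [[0,0,-0.05,0,0,0],[0,0,-0.15,0,0,0],[0,0,-0.18,0,0,0],[0,0,-0.18,0,0,0],[0,0,-0.18,0,0,0]]

```text
t: 27.45
tool_pos: [443.9, 425.3, 232.2]
tool_rot: [3.137, -0.137, -0.003]
wrist_force: [-0.6, 0.6, -1.5]
width: 0.233
finger_force: 44.9
```

```bash
python3 - <<'E'
from h import *
o=get_obs();print(o['tool_pos'],o['width']*87,R.from_rotvec(o['tool_rot']).as_matrix()[:2,0])
plan((520,120,235,-80))
E
```

```text
[443.93103165 425.25899461 232.17261077] 20.313422977452987 [ 0.99619987 -0.08707999]
j [ 1.03  0.38 -0.04 -0.   -1.16  0.46] t 27.4
(520, 120, 235, -80) [0.1279, 0.3718, -0.0032, 0.0015, 0.0004, 0.8727]
```

Request:
carry_out:
  deltas:
    - [[0.05,0.08,0,0,0,0.1],[0.1,0.2,0,0,0,0.25],[0.128,0.3,0,0,0,0.4],[0.128,0.37,0,0,0,0.6],[0.128,0.37,0,0,0,0.8],[0.128,0.37,0,0,0,0.87],[0.128,0.37,0,0,0,0.87],[0.128,0.37,0,0,0,0.87]]

```text
t: 28.45
tool_pos: [520.2, 121.4, 231.5]
tool_rot: [2.408, -2.012, -0.003]
wrist_force: [-0.1, -0.6, -1.2]
width: 0.236
finger_force: 44.9
```

Request:
carry_out:
  deltas:
    - [[0,0,0,0,0,0.4],[0,0,0,0,0,0.8],[0,0,0,0,0,0.9],[0,0,0,0,0,0.9],[0,0,0,0,0,0.9],[0,0,0,0,0,0.9],[0,0,0,0,0,0.9],[0,0,0,0,0,0.9]]

```text
t: 29.45
tool_pos: [520.3, 122.2, 232.0]
tool_rot: [0.625, -3.076, 0.001]
wrist_force: [0.0, -0.1, -1.1]
width: 0.235
finger_force: 44.9
```

```bash
python3 - <<'E'
from h import *
o=get_obs();print(o['tool_pos'],o['width']*87,R.from_rotvec(o['tool_rot']).as_matrix()[:2,0])
plan((639.8,39.5,190,-177.4))
E
```

```text
[520.32766576 122.23595271 232.04118215] 20.422685754364544 [-0.92070817 -0.39024291]
j [ 0.53  0.24 -0.23 -0.   -1.1  -1.7 ] t 29.4
(639.8, 39.5, 190, -177.4) [-0.0973, -0.1535, 0.0523, -0.0003, -0.0017, 0.237]
```

Request:
carry_out:
  deltas:
    - [[-0.05,-0.08,0,0,0,0.1],[-0.098,-0.153,0.03,0,0,0.237],[-0.098,-0.153,0.052,0,0,0.237],[-0.098,-0.153,0.052,0,0,0.237],[-0.098,-0.153,0.052,0,0,0.237],[-0.098,-0.153,0.052,0,0,0.237]]

```text
t: 30.2
tool_pos: [640.6, 40.8, 193.0]
tool_rot: [-0.073, 3.139, 0.001]
wrist_force: [-0.2, -0.2, -1.2]
width: 0.237
finger_force: 44.9
```

```bash
python3 - <<'E'
from h import *
import pickle
w=capture('wrist');w=capture('wrist');w=capture('wrist');save(w,'w13');pickle.dump(w,open('w13.pkl','wb'))
cv2.imwrite('pics/w13c.png',cv2.resize(w['frame'][40:260,190:470,::-1],None,fx=2.5,fy=2.5,interpolation=cv2.INTER_CUBIC))
o=get_obs();print(o['tool_pos'],o['width']*87,R.from_rotvec(o['tool_rot']).as_matrix()[:2,0])
plan((640.3,39.5,130,-177.4),(640.3,39.5,95.5,-177.4))
E
```

```text
[640.65613356  40.55831146 192.98519781] 20.369728965526722 [-0.99895058 -0.04576604]
j [ 0.31  0.45 -0.02  0.   -1.1  -1.84] t 30.4
(640.3, 39.5, 130, -177.4) [0.0006, -0.0013, 0.0787, 0.0003, 0.0012, 0.0003]
(640.3, 39.5, 95.5, -177.4) [0.0007, -0.0014, 0.1219, 0.0003, 0.0012, 0.0003]
```

View pics/w13c.png

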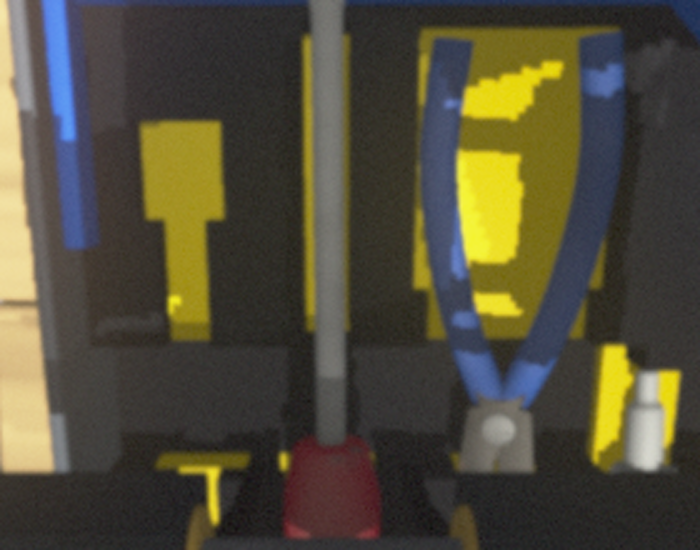

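The blade runs over its recess centred to within 1 mm. Applying the small correction and lowering.

Request:
carry_out:
  deltas:
    - [[0.0006,-0.0013,0.04,0,0,0],[0.0006,-0.0013,0.065,0,0,0],[0.0006,-0.0013,0.08,0,0,0],[0.0006,-0.0013,0.092,0,0,0],[0.0006,-0.0013,0.103,0,0,0],[0.0006,-0.0013,0.114,0,0,0],[0.0006,-0.0013,0.121,0,0,0],[0.0006,-0.0013,0.121,0,0,0]]

```text
t: 31.35
tool_pos: [640.6, 38.8, 95.4]
tool_rot: [-0.07, 3.14, -0.0]
wrist_force: [-0.4, -0.4, 2.5]
width: 0.235
finger_force: 44.9
```

Request:
carry_out:
  deltas:
    - [[0,0,0,0,0,0],[0,0,0,0,0,0]]

```text
t: 31.6
tool_pos: [640.7, 38.8, 95.4]
tool_rot: [-0.07, 3.14, 0.0]
wrist_force: [-1.4, 0.5, 3.2]
width: 0.237
finger_force: 44.9
```

Request:
carry_out:
  deltas:
    - [[0,0,0,0,0,0],[0,0,0,0,0,0],[0,0,0,0,0,0],[0,0,-0.02,0,0,0],[0,0,-0.06,0,0,0],[0,0,-0.12,0,0,0],[-0.06,0.03,-0.24,0,0,0],[-0.06,0.03,-0.24,0,0,0]]
  fingers: -0.22

```text
t: 32.6
tool_pos: [688.2, 65.0, 291.8]
tool_rot: [-0.07, 3.136, 0.001]
wrist_force: [-0.3, -0.4, -0.7]
width: 0.392
finger_force: 0.0
```

Request:
carry_out:
  deltas:
    - [[0,0,0,0,0,0],[0,0,0,0,0,0],[0,0,0,0,0,0]]

```text
t: 32.98
tool_pos: [686.3, 64.5, 285.8]
tool_rot: [0.069, -3.138, 0.001]
wrist_force: [0.6, -0.1, -1.1]
width: 0.388
finger_force: 0.0
```

```bash
python3 - <<'E'
from h import *
import pickle
w=capture('wrist');save(w,'w14');pickle.dump(w,open('w14.pkl','wb'))
o=get_obs();print(o['tool_pos'],o['width']*87)
cv2.imwrite('pics/w14c.png',cv2.resize(w['frame'][0:232,180:460,::-1],None,fx=2.5,fy=2.5,interpolation=cv2.INTER_CUBIC))
E
```

```text
[686.45722788  64.48225469 285.8011332 ] 33.84398456853075
```

View pics/w14c.png

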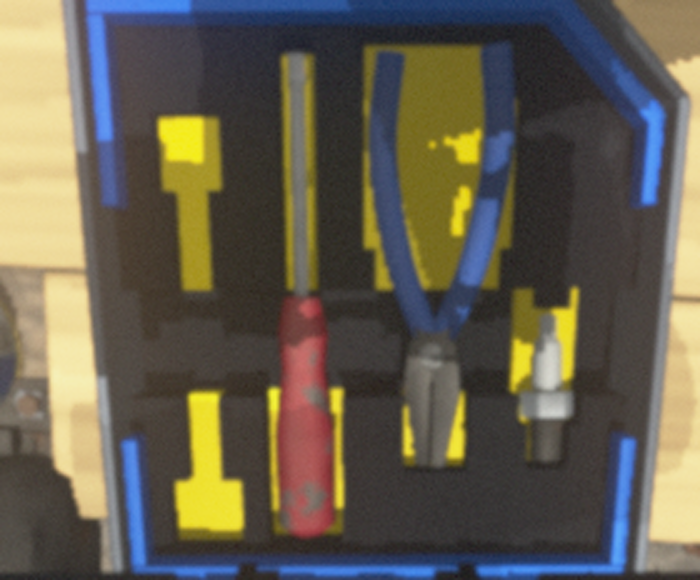

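```bash
python3 - <<'E'
from h import *
import pickle
w=pickle.load(open('w14.pkl','rb'))
f=lambda c:(180+(c[0]+.5)/2.5-.5,(c[1]+.5)/2.5-.5)
print('sd tip',atz(w,f((297,54)),75)[:2],'end',[atz(w,f((305,537)),z)[:2].round(1) for z in (86,92,100)],'start',atz(w,f((302,296)),85)[:2])
for fn in ['w3','w4','w11','w14']:
    w=pickle.load(open(fn+'.pkl','rb'));hsv=cv2.cvtColor(w['frame'],cv2.COLOR_RGB2HSV)
    m=cv2.inRange(hsv,(100,140,60),(118,255,255));m[228:]=0
    n,l,s,c=cv2.connectedComponentsWithStats(m)
    Q=np.array([atz(w,p,113)[:2] for p in np.argwhere(m>0)[:,::-1]])
    c0=np.array([626,69.5])
    for yaw in (2.4,2.7):
        a=np.radians(yaw);q=(Q-c0)@np.array([[np.cos(a),-np.sin(a)],[np.sin(a),np.cos(a)]])
        q=q[(abs(q[:,0])<122)&(abs(q[:,1])<115)]
        lo,hi=np.percentile(q,.4,0),np.percentile(q,99.6,0);print(fn,yaw,'lo',lo.round(1),'hi',hi.round(1))
    for side in ('+x','-y','+y'):
        a=np.radians(2.55);q=(Q-c0)@np.array([[np.cos(a),-np.sin(a)],[np.sin(a),np.cos(a)]])
        if side=='+x':
            k=(abs(q[:,1])<90)&(q[:,0]>95)&(q[:,0]<122);xs,ys=q[k,1],q[k,0];sg=1
        elif side=='-y': k=(q[:,1]<-92)&(q[:,1]>-115)&(abs(q[:,0])<100);xs,ys=q[k,0],q[k,1];sg=-1
        else: k=(q[:,1]>92)&(q[:,1]<115)&(q[:,0]<100)&(q[:,0]>-60);xs,ys=q[k,0],q[k,1];sg=1
        if k.sum()<40: continue
        B=[];
        for b in np.arange(-100,100,4):
            kk=(xs>=b)&(xs<b+4)
            if kk.sum()>2:B.append((b+2,(ys[kk]*sg).max()*sg))
        B=np.array(B);
        if len(B)>5: p=np.polyfit(B[:,0],B[:,1],1);print('   ',side,'edge@0 %.1f slope %.2fdeg'%(np.median(B[:,1]),np.degrees(p[0])),len(B))
E
```

```text
sd tip [526.68711344  33.93019909] end [array([727.4,  43. ]), array([725.4,  43.4]), array([722.8,  43.8])] start [620.98749565  38.95606539]
w3 2.4 lo [-111.1 -102.6] hi [110.2 105.5]
w3 2.7 lo [-111.2 -102.9] hi [110.4 105.1]
    +x edge@0 109.8 slope 0.15deg 46
    -y edge@0 -102.0 slope -0.19deg 28
    +y edge@0 105.1 slope 0.54deg 18
w4 2.4 lo [ -93.9 -102.5] hi [110.7 105.5]
w4 2.7 lo [ -94.4 -102.7] hi [110.6 105. ]
    +x edge@0 110.3 slope -0.02deg 46
    -y edge@0 -102.3 slope -0.08deg 29
    +y edge@0 105.0 slope 0.41deg 18
w11 2.4 lo [-111.7 -102.6] hi [100.6 105.6]
w11 2.7 lo [-111.8 -102.8] hi [100.9 105.2]
    -y edge@0 -102.5 slope -0.22deg 29
    +y edge@0 105.3 slope 0.35deg 18
w14 2.4 lo [-108.  -102.5] hi [105.3 105.6]
w14 2.7 lo [-108.4 -102.5] hi [105.6 105.4]
    +x edge@0 105.2 slope 0.02deg 44
    -y edge@0 -102.3 slope -0.01deg 23
    +y edge@0 105.3 slope 0.12deg 18
```

All three tools are home in the correct recesses (w14c: screwdriver blade up at (297,55), pliers, plug). Now the tray.

```bash
python3 - <<'E'
from h import *
plan((560,-130,400,-120))
plan((452,-271,420,-64),start=(560,-130,400,-120))
E
```

```text
j [ 0.33  0.48  0.26 -0.   -1.35 -1.85] t 33.0
(560, -130, 400, -120) [0.169, -0.236, -0.1422, 0.0005, -0.0017, -0.6687]
(452, -271, 420, -64) [0.2201, 0.0288, -0.025, -0.0, 0.0, -0.6516]
```

Request:
carry_out:
  deltas:
    - [[0.05,-0.05,-0.1,0,0,-0.1],[0.169,-0.236,-0.142,0,0,-0.668],[0.169,-0.236,-0.142,0,0,-0.668],[0.169,-0.236,-0.142,0,0,-0.668],[0.169,-0.236,-0.142,0,0,-0.668],[0.169,-0.236,-0.142,0,0,-0.668],[0.169,-0.236,-0.142,0,0,-0.668],[0.169,-0.236,-0.142,0,0,-0.668]]
  fingers: 0.2

```text
t: 34.02
tool_pos: [560.4, -129.6, 400.0]
tool_rot: [1.567, -2.721, -0.001]
wrist_force: [-0.1, 0.2, -0.7]
width: 0.598
finger_force: 0.0
```

Request:
carry_out:
  deltas:
    - [[0.22,0.029,-0.025,0,0,-0.652],[0.22,0.029,-0.025,0,0,-0.652],[0.22,0.029,-0.025,0,0,-0.652],[0.22,0.029,-0.025,0,0,-0.652],[0.22,0.029,-0.025,0,0,-0.652],[0.22,0.029,-0.025,0,0,-0.652],[0.22,0.029,-0.025,0,0,-0.652],[0.22,0.029,-0.025,0,0,-0.652]]

```text
t: 35.02
tool_pos: [452.5, -270.3, 420.3]
tool_rot: [2.663, -1.666, -0.001]
wrist_force: [1.0, 0.1, -0.0]
width: 0.596
finger_force: 0.0
```

```bash
cat > tray.py <<'E'
from h import *
import pickle
from scipy.optimize import least_squares
w=capture('wrist');w=capture('wrist');save(w,'w15');pickle.dump(w,open('w15.pkl','wb'))
o=get_obs();print(o['tool_pos'],R.from_rotvec(o['tool_rot']).as_matrix()[:2,0])
hsv=cv2.cvtColor(w['frame'],cv2.COLOR_RGB2HSV)
m=cv2.inRange(hsv,(0,120,60),(10,255,255))|cv2.inRange(hsv,(170,120,60),(180,255,255))
n,l,s,c=cv2.connectedComponentsWithStats(m);i=1+np.argmax(s[1:,4]);print(s[i],c[i])
cs,_=cv2.findContours((l==i).astype(np.uint8),cv2.RETR_EXTERNAL,cv2.CHAIN_APPROX_NONE)
hull=cv2.convexHull(max(cs,key=cv2.contourArea));ap=cv2.approxPolyDP(hull,6,True)[:,0]
W=np.array([atz(w,p,83)[:2] for p in ap]);print(ap.tolist(),W.round(1).tolist())
print('sides',[round(float(np.linalg.norm(W[k]-W[k-1])),1) for k in range(len(W))])
poly=np.array([(109.5,102.5),(109.5,-102.5),(-109.5,-102.5),(-109.5,64.5),(-71.5,102.5)])
H=np.array([atz(w,p,83)[:2] for p in hull[:,0]])
C=np.array([atz(w,p,83)[:2] for p in max(cs,key=cv2.contourArea)[::3,0] if p[1]<222])
def res(x):
    a=x[2];P=poly@np.array([[np.cos(a),np.sin(a)],[-np.sin(a),np.cos(a)]])*x[3]+x[:2]
    return [cv2.pointPolygonTest(P.astype(np.float32).reshape(-1,1,2),(float(p[0]),float(p[1])),True) for p in C]
for a0 in (2.02,2.02+np.pi/2,2.02+np.pi,2.02-np.pi/2):
    r=least_squares(res,[478,-325,a0,1.],loss='soft_l1');print(r.cost.round(1),r.x.round(3),np.degrees(r.x[2]))
# handle: dark pixels near the middle
k=cv2.inRange(hsv,(0,0,0),(180,255,60));k[225:]=0
n,l,s,c=cv2.connectedComponentsWithStats(k)
for i in range(1,n):
    if 100<s[i][4]<4000: 
        q=cv2.minAreaRect(np.argwhere(l==i)[:,::-1].astype(np.float32));print('dark',s[i],c[i].round(1),[atz(w,c[i],z)[:2].round(1).tolist() for z in (97,111)],q)
E
python3 tray.py
```

```text
[ 452.42936776 -270.30858737  420.44778923] [ 0.43768528 -0.89912823]
[  251    31   144   161 20527] [318.75568763 111.50172943]
[[252, 31], [373, 43], [394, 73], [381, 191], [252, 184]] [[617.3, -388.6], [459.8, -448.2], [414.3, -426.7], [347.7, -266.3], [534.3, -188.3]]
sides [216.8, 168.4, 50.3, 173.8, 202.2]
388.1 [ 484.209 -325.       2.02     1.   ] 115.7374746164263
1309.2 [ 478.    -327.258    3.591    1.   ] 205.73698110653422
680.6 [ 478.394 -325.149    5.115    1.001] 293.0494168981148
1117.8 [ 4.78000e+02 -3.26694e+02  4.17000e-01  1.00000e+00] 23.903347540280336
dark [491   0  70  39 731] [521.5  20.3] [[295.8, -555.3], [301.5, -548.6]] ((525.5, 19.0), (69.0, 38.0), 0.0)
dark [563   0  77  29 887] [613.1  14.3] [[190.9, -614.2], [199.7, -605.7]] ((600.92236328125, 13.363139152526855), (20.45819091796875, 78.83061218261719), 83.04703521728516)
dark [   0   24   24  121 1881] [ 8.8 84.9] [[892.8, -175.7], [880.4, -180.5]] ((11.5, 84.0), (120.0, 23.0), 90.0)
dark [ 81  94  66  27 531] [115.4 105.7] [[751.0, -213.4], [742.9, -217.0]] ((113.1375732421875, 104.38018035888672), (67.33832550048828, 11.6944580078125), 22.380136489868164)
dark [ 53 114  19  60 245] [ 61.8 144.7] [[806.3, -125.6], [796.5, -131.9]] ((61.91352844238281, 143.7392578125), (4.721697807312012, 61.12871551513672), 14.67639446258545)
```

```bash
sed -i "s/^w=capture.*/w=pickle.load(open('w15.pkl','rb'))/; s/loss='soft_l1'/loss='soft_l1',diff_step=1e-3/; s/for a0 in .*/for a0 in (1.96,):/" tray.py
cat >> tray.py <<'E'
x=r.x;print('fit resid',np.percentile(np.abs(res(x)),[50,80,95]).round(1))
# handle plate: dark region inside the tray
u,v=proj(w,[x[0],x[1],105]).astype(int);sub=cv2.cvtColor(w['frame'],cv2.COLOR_RGB2GRAY)[v-35:v+35,u-30:u+30];rr=w['frame'][v-35:v+35,u-30:u+30,0]
k=(rr<70).astype(np.uint8);n,l,s,c=cv2.connectedComponentsWithStats(k)
for i in range(1,n):
    if s[i][4]>40:print('plate',s[i],c[i]+[u-30,v-35],cv2.minAreaRect((np.argwhere(l==i)[:,::-1]+[u-30,v-35]).astype(np.float32)))
print('expected top plate ends',[proj(w,[x[0]+t*np.cos(x[2]),x[1]+t*np.sin(x[2]),z]).round(1).tolist() for t in (-30,30) for z in (111,70)])
cv2.imwrite('pics/w15c.png',cv2.resize(w['frame'][20:220,220:420,::-1],None,fx=3,fy=3,interpolation=cv2.INTER_CUBIC))
E
python3 tray.py | grep -v dark
```

```text
[ 452.42936776 -270.30858737  420.44778923] [ 0.43768528 -0.89912823]
[  251    31   144   161 20527] [318.75568763 111.50172943]
[[252, 31], [373, 43], [394, 73], [381, 191], [252, 184]] [[617.3, -388.6], [459.8, -448.2], [414.3, -426.7], [347.7, -266.3], [534.3, -188.3]]
sides [216.8, 168.4, 50.3, 173.8, 202.2]
29.0 [ 483.037 -326.55     1.965    0.988] 112.58283360925743
fit resid [0.5 0.8 1.1]
expected top plate ends [[321.2, 94.2], [321.3, 95.7], [318.8, 138.7], [319.1, 136.5]]
```

View pics/w15c.png

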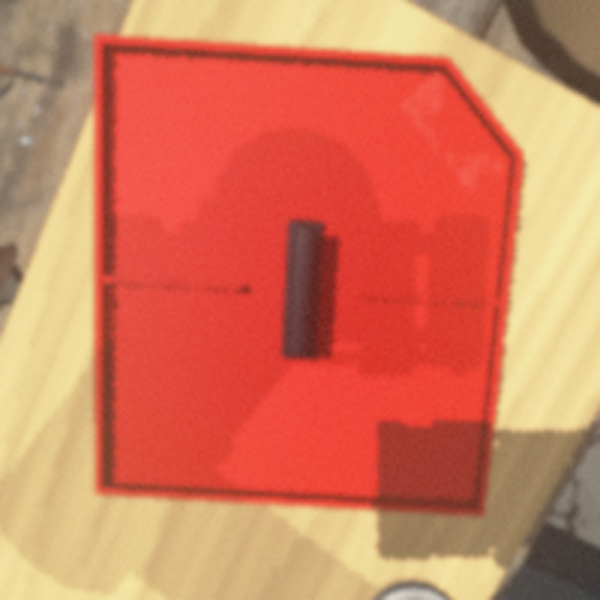

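The fit is good: tray centre (483.0, −326.5), yaw 112.6°, cut corner at upper right of the crop, plate at (304,290). Gripping the plate.

```bash
python3 - <<'E'
from h import *
plan((483,-326.5,180,-67.4),(483,-326.5,100,-67.4))
E
```

```text
j [-0.23  0.14  0.11 -0.   -1.54  0.68] t 35.1
(483, -326.5, 180, -67.4) [0.0799, -0.0037, 0.3005, 0.0001, 0.0001, 0.0391]
(483, -326.5, 100, -67.4) [0.0799, -0.0037, 0.4005, 0.0001, 0.0001, 0.0391]
```

Request:
carry_out:
  deltas:
    - [[0.08,-0.0037,0.08,0,0,0.039],[0.08,-0.0037,0.15,0,0,0.039],[0.08,-0.0037,0.22,0,0,0.039],[0.08,-0.0037,0.28,0,0,0.039],[0.08,-0.0037,0.3,0,0,0.039],[0.08,-0.0037,0.3,0,0,0.039],[0.08,-0.0037,0.3,0,0,0.039],[0.08,-0.0037,0.3,0,0,0.039]]

```text
t: 36.12
tool_pos: [484.2, -327.1, 183.0]
tool_rot: [-2.614, 1.742, -0.007]
wrist_force: [-0.3, -0.4, 0.1]
width: 0.6
finger_force: 0.0
```

```bash
python3 - <<'E'
from h import *
o=get_obs();print(o['tool_pos']);plan((483,-326.5,100,-67.4))
E
```

```text
[ 484.1696146  -327.10176303  182.99706187]
j [-0.32  0.36 -0.19  0.   -1.01  0.71] t 36.1
(483, -326.5, 100, -67.4) [-0.0016, 0.0014, 0.1037, -0.0022, -0.0022, 0.0005]
```

Request:
carry_out:
  deltas:
    - [[-0.001,0.001,0.04,0,0,0],[-0.001,0.001,0.075,0,0,0],[-0.001,0.001,0.1,0,0,0],[-0.001,0.001,0.1,0,0,0],[-0.001,0.001,0.1,0,0,0]]

```text
t: 36.75
tool_pos: [483.0, -326.7, 102.2]
tool_rot: [-2.614, 1.742, -0.005]
wrist_force: [0.1, -0.8, -0.7]
width: 0.601
finger_force: 0.0
```

Request:
carry_out:
  deltas:
    - [[0,0,0,0,0,0],[0,0,0,0,0,0],[0,0,0,0,0,0],[0,0,0,0,0,0],[0,0,0,0,0,0],[0,0,0,0,0,0],[0,0,0,0,0,0]]
  fingers: -1
  grip_force: 55

```text
t: 37.62
tool_pos: [482.2, -326.3, 100.6]
tool_rot: [-2.614, 1.742, -0.001]
wrist_force: [1.0, 0.8, -1.0]
width: 0.109
finger_force: 55.0
```

Request:
carry_out:
  deltas:
    - [[0,0,-0.05,0,0,0],[0,0,-0.11,0,0,0],[0,0,-0.17,0,0,0],[0,0,-0.23,0,0,0],[0,0,-0.28,0,0,0],[0,0,-0.28,0,0,0],[0,0,-0.28,0,0,0]]

```text
t: 38.5
tool_pos: [481.0, -325.5, 322.2]
tool_rot: [-2.613, 1.743, 0.007]
wrist_force: [0.1, 0.6, -2.9]
width: 0.112
finger_force: 55.0
```

```bash
python3 - <<'E'
from h import *
o=get_obs();print(o['tool_pos'],o['width']*87,o['wrist_force'],R.from_rotvec(o['tool_rot']).as_matrix()[:2,0])
plan((560,-100,325,-125))
E
```

```text
[ 481.03112888 -325.49117654  322.21731782] 9.76104185697588 [ 0.11374988  0.64241765 -2.93036633] [ 0.3844358  -0.92314324]
j [-0.32  0.27  0.03 -0.   -1.34  0.71] t 38.5
(560, -100, 325, -125) [-0.2223, -0.1995, -0.003, 0.0027, 0.0017, 0.6703]
```

Request:
carry_out:
  deltas:
    - [[-0.03,-0.03,0,0,0,0.1],[-0.08,-0.08,0,0,0,0.2],[-0.14,-0.13,0,0,0,0.32],[-0.19,-0.17,0,0,0,0.44],[-0.222,-0.2,0,0,0,0.56],[-0.222,-0.2,0,0,0,0.67],[-0.222,-0.2,0,0,0,0.67],[-0.222,-0.2,0,0,0,0.67]]

```text
t: 39.5
tool_pos: [560.8, -101.1, 323.1]
tool_rot: [1.453, -2.783, -0.002]
wrist_force: [0.7, -0.5, -2.4]
width: 0.112
finger_force: 55.0
```

```bash
python3 - <<'E'
from h import *
o=get_obs();print(o['tool_pos'],o['width']*87,o['wrist_force'])
plan((625.8,70.8,260,-177.45))
E
```

```text
[ 560.76755258 -101.07363654  323.13550141] 9.768739057564686 [ 0.71408026 -0.50990455 -2.41548447]
j [ 0.11  0.25  0.01 -0.   -1.33 -0.71] t 39.5
(625.8, 70.8, 260, -177.45) [-0.2229, 0.0559, 0.0787, 0.0009, -0.0017, 0.612]
```

Request:
carry_out:
  deltas:
    - [[-0.05,0.02,0,0,0,0.1],[-0.1,0.03,0,0,0,0.22],[-0.16,0.045,0.02,0,0,0.34],[-0.2,0.055,0.04,0,0,0.46],[-0.223,0.056,0.06,0,0,0.58],[-0.223,0.056,0.078,0,0,0.612],[-0.223,0.056,0.078,0,0,0.612],[-0.223,0.056,0.078,0,0,0.612]]

```text
t: 40.5
tool_pos: [627.1, 70.5, 262.7]
tool_rot: [-0.068, 3.14, -0.0]
wrist_force: [-0.1, -0.1, -2.6]
width: 0.109
finger_force: 55.0
```

Request:
carry_out:
  deltas:
    - [[0,0,0,0,0,0],[0,0,0,0,0,0]]

```text
t: 40.75
tool_pos: [626.9, 70.9, 262.9]
tool_rot: [-0.067, 3.14, 0.001]
wrist_force: [0.3, 0.4, -2.5]
width: 0.111
finger_force: 55.0
```

```bash
python3 - <<'E'
from h import *
o=get_obs();print(o['tool_pos'],o['width']*87,o['wrist_force'],R.from_rotvec(o['tool_rot']).as_matrix()[:2,0])
plan((625.8,70.8,190,-177.45))
E
```

```text
[626.91969334  70.8884438  262.90383888] 9.64930596568014 [ 0.32870785  0.3753679  -2.4855754 ] [-0.99908387 -0.04277816]
j [ 0.37  0.38  0.05  0.   -1.24 -1.9 ] t 40.8
(625.8, 70.8, 190, -177.45) [0.0015, -0.0001, 0.0911, 0.0003, 0.0008, -0.0011]
```

Request:
carry_out:
  deltas:
    - [[0.0015,0,0.04,0,0,-0.001],[0.0015,0,0.08,0,0,-0.001],[0.0015,0,0.11,0,0,-0.001],[0.0015,0,0.118,0,0,-0.001],[0.0015,0,0.118,0,0,-0.001],[0.0015,0,0.118,0,0,-0.001]]

```text
t: 41.5
tool_pos: [626.5, 71.3, 169.3]
tool_rot: [-0.07, 3.138, 0.001]
wrist_force: [-0.3, 0.4, -3.1]
width: 0.11
finger_force: 55.0
```

```bash
python3 - <<'E'
from h import *
w=capture('wrist');save(w,'w16')
o=get_obs();print(o['tool_pos'],o['wrist_force'],R.from_rotvec(o['tool_rot']).as_matrix()[:2,0])
import pickle;pickle.dump(w,open('w16.pkl','wb'))
hsv=cv2.cvtColor(w['frame'],cv2.COLOR_RGB2HSV)
m=cv2.inRange(hsv,(0,120,50),(10,255,255))|cv2.inRange(hsv,(170,120,50),(180,255,255))
zt=o['tool_pos'][2]-35.6+18
# lateral edges of tray at rows
for v in range(60,200,20):
    k=np.where(m[v])[0]
    if len(k)>20:
        g=[atz(w,(e,v),zt)[:2].round(1).tolist() for e in (k[0]-.5,k[-1]+.5)]
        row=w['frame'][v].astype(int)
        print(v,k[0],k[-1],g,'outside L',[row[k[0]-d].tolist() for d in (4,8,12,16)],'R',[row[min(639,k[-1]+d)].tolist() for d in (4,8,12,16)])
c=np.where(m[:,330])[0];print('top row',c[0],atz(w,(330,c[0]-.5),zt)[:2],[w['frame'][max(0,c[0]-d),330].tolist() for d in (3,6,9,12,16)])
plan((625.6,70.8,154,-177.45),(625.6,70.8,148,-177.45))
E
```

```text
[626.37713723  71.24149626 169.27714391] [-0.19975579  0.64154433 -2.20012719] [-0.99900799 -0.04444873]
60 105 488 [[535.8, -32.9], [528.1, 144.5]] outside L [[242, 225, 159], [243, 225, 161], [243, 225, 160], [243, 225, 163]] R [[239, 219, 155], [241, 223, 161], [242, 225, 161], [241, 224, 160]]
80 109 505 [[544.4, -32.2], [536.4, 154.0]] outside L [[239, 218, 153], [239, 218, 155], [240, 218, 155], [239, 218, 153]] R [[240, 221, 155], [240, 220, 155], [240, 222, 159], [240, 222, 157]]
100 112 521 [[553.4, -32.0], [545.0, 163.4]] outside L [[241, 222, 157], [242, 223, 158], [242, 224, 158], [241, 222, 156]] R [[233, 210, 147], [233, 212, 148], [234, 213, 149], [234, 212, 148]]
120 115 530 [[562.7, -31.8], [554.0, 169.8]] outside L [[241, 221, 154], [241, 221, 157], [241, 223, 159], [241, 223, 158]] R [[242, 224, 159], [242, 225, 163], [242, 226, 162], [242, 226, 160]]
140 119 527 [[572.3, -31.1], [563.5, 170.4]] outside L [[240, 220, 155], [240, 221, 156], [240, 220, 156], [240, 220, 157]] R [[212, 182, 127], [214, 184, 129], [235, 216, 151], [235, 215, 150]]
160 122 523 [[582.2, -30.9], [573.5, 170.5]] outside L [[237, 216, 153], [237, 216, 151], [238, 217, 155], [238, 217, 154]] R [[221, 191, 134], [220, 192, 133], [221, 193, 136], [237, 216, 152]]
180 124 520 [[592.4, -31.2], [583.7, 171.2]] outside L [[126, 109, 82], [121, 109, 98], [108, 97, 93], [93, 84, 85]] R [[228, 202, 141], [227, 202, 141], [230, 208, 146], [241, 224, 162]]
top row 22 [515.27572332  70.4746845 ] [[135, 115, 81], [141, 118, 84], [123, 105, 74], [110, 94, 68], [108, 92, 67]]
j [ 0.37  0.45 -0.08  0.   -1.03 -1.9 ] t 41.5
(625.6, 70.8, 154, -177.45) [0.001, -0.0005, 0.0191, 0.0004, 0.0018, -0.0]
(625.6, 70.8, 148, -177.45) [0.0011, -0.0005, 0.0266, 0.0004, 0.0018, -0.0]
```

Request:
carry_out:
  deltas:
    - [[0.0005,-0.0005,0.005,0,0,0],[0.0005,-0.0005,0.01,0,0,0],[0.0005,-0.0005,0.014,0,0,0],[0.0005,-0.0005,0.017,0,0,0],[0.0005,-0.0005,0.019,0,0,0],[0.0005,-0.0005,0.019,0,0,0]]

```text
t: 42.3
tool_pos: [626.5, 70.8, 154.4]
tool_rot: [-0.071, 3.137, 0.0]
wrist_force: [1.5, -0.1, 5.9]
width: 0.105
finger_force: 55.0
```

```bash
python3 - <<'E'
from h import *
o=get_obs();print(o['tool_pos'],o['wrist_force'],o['moment'],R.from_rotvec(o['tool_rot']).as_matrix()[:,2])
w=capture('wrist');save(w,'w17')
import pickle
w0=pickle.load(open('w16.pkl','rb'))
for n,p in (('16',w0),('17',w)):
    hsv=cv2.cvtColor(p['frame'],cv2.COLOR_RGB2HSV)
    m=cv2.inRange(hsv,(0,120,50),(10,255,255))|cv2.inRange(hsv,(170,120,50),(180,255,255))
    print(n,'top edge rows',[(c,int(np.where(m[:,c])[0][0])) for c in (130,180,230,280,330,380,430,470)],'edges',[(v,int(np.where(m[v])[0][0]),int(np.where(m[v])[0][-1])) for v in (100,130,160,180)])
    # what lies above the -x edge
    print([p['frame'][r,280].tolist() for r in range(0,30,3)])
print(np.array(get_obs()['tool_pos']))
t=capture('top');save(t,'t1');s=capture('scene');save(s,'s1')
for nm,p in (('top',t),('scene',s)):
    hsv=cv2.cvtColor(p['frame'],cv2.COLOR_RGB2HSV);b=cv2.inRange(hsv,(100,140,60),(118,255,255))
    u,v=proj(p,[625.6,70.8,113]).astype(int);q=b[v-50:v+50,u-50:u+50];print(nm,u,v,q.sum()//255)
    yy=np.argwhere(q>0);print(yy.min(0) if len(yy) else None, yy.max(0) if len(yy) else None)
E
```

```text
[626.49018026  70.79768218 154.38623883] [ 1.47932486 -0.09572641  5.94430421] [ 0.02863407  0.07388292 -0.01017323] [ 3.66205636e-03  1.77668116e-04 -9.99993279e-01]
16 top edge rows [(130, 22), (180, 22), (230, 22), (280, 22), (330, 22), (380, 22), (430, 22), (470, 36)] edges [(100, 112, 521), (130, 117, 528), (160, 122, 523), (180, 124, 520)]
[[150, 128, 92], [100, 82, 61], [66, 52, 43], [67, 52, 49], [61, 46, 39], [57, 40, 33], [108, 88, 64], [131, 91, 64], [146, 47, 37], [147, 46, 35]]
17 top edge rows [(130, 16), (180, 16), (230, 17), (280, 17), (330, 17), (380, 17), (430, 17), (470, 22)] edges [(100, 106, 528), (130, 112, 533), (160, 118, 527), (180, 122, 522)]
[[57, 45, 42], [53, 38, 31], [51, 40, 33], [67, 53, 39], [139, 118, 84], [98, 77, 68], [141, 38, 37], [146, 41, 36], [134, 40, 34], [101, 32, 31]]
[626.47918445  70.79085368 154.34932797]
top 300 170 0
None None
scene 322 182 0
None None
```

The −x edge of the tray is caught on the rim: it has pitched up about 5 mm. I'll raise it, shift about 2 mm toward +x, and lower again.

Request:
carry_out:
  deltas:
    - [[0,0,-0.012,0,0,0],[0,0,-0.022,0,0,0],[-0.0025,-0.0005,-0.022,0,0,0],[-0.0025,-0.0005,-0.022,0,0,0],[-0.0025,-0.0005,-0.022,0,0,0]]

```text
t: 43.08
tool_pos: [626.9, 70.3, 169.5]
tool_rot: [0.069, -3.14, 0.0]
wrist_force: [-0.1, -0.9, -1.5]
width: 0.114
finger_force: 55.0
```

```bash
cat > edge.py <<'E'
from h import *
p=capture('wrist');o=get_obs()
hsv=cv2.cvtColor(p['frame'],cv2.COLOR_RGB2HSV)
m=cv2.inRange(hsv,(0,120,50),(10,255,255))|cv2.inRange(hsv,(170,120,50),(180,255,255))
zt=o['tool_pos'][2]-17.6
print(o['tool_pos'],o['wrist_force'],'moment',o['moment'])
print('top',[(c,int(np.where(m[:,c])[0][0])) for c in (180,280,380,430)],atz(p,(280,np.where(m[:,280])[0][0]-.5),zt)[:2])
for v in (100,130,160,180):
    k=np.where(m[v])[0];print(v,k[0],k[-1],atz(p,(k[0]-.5,v),zt)[:2].round(1),atz(p,(k[-1]+.5,v),zt)[:2].round(1))
E
python3 edge.py
```

```text
[626.96486803  70.28979093 169.62218044] [-0.38397197 -0.31472561 -3.91911668] moment [-0.00643089 -0.09739216 -0.04893973]
top [(180, 17), (280, 16), (380, 17), (430, 18)] [514.09595831  47.01865357]
100 107 527 [553.8 -35.6] [545.2 165.4]
130 113 532 [567.8 -34.5] [559.  170.8]
160 119 526 [582.6 -33.5] [573.8 171. ]
180 122 522 [592.8 -33.2] [584.  171.1]
```

Request:
carry_out:
  deltas:
    - [[-0.0012,0,0,0,-0.037,0],[-0.0012,0,0,0,-0.037,0],[-0.0012,0,0,0,-0.037,0],[-0.0012,0,0,0,-0.037,0]]

```text
t: 43.62
tool_pos: [628.5, 70.4, 170.1]
tool_rot: [-0.068, 3.086, 0.002]
wrist_force: [0.1, 0.2, -3.2]
width: 0.109
finger_force: 55.0
```

```bash
python3 edge.py
```

```text
[628.43126524  70.42566882 170.09963405] [-0.43312703  0.34833688 -2.84318118] moment [ 0.03163678  0.0126652  -0.00168328]
top [(180, 17), (280, 18), (380, 18), (430, 18)] [518.74978936  48.03479566]
100 107 527 [556.2 -32.6] [547.8 163. ]
130 113 532 [569.9 -32.1] [561.3 168.8]
160 119 526 [584.5 -31.6] [575.8 169.5]
180 123 522 [594.7 -31.2] [586. 170.]
```

```bash
cat > dz.py <<'E'
from h import *
import sys
o=get_obs();T=R.from_rotvec(o['tool_rot']);print(T.as_matrix().round(3)[:,2],o['tool_pos'],o['wrist_force'])
for z in sys.argv[1:]:
    X=np.array(o['tool_pos']);g=np.array([628.1,70.3,float(z)]);print(z,(T.inv().apply(g-X)/800).round(4))
E
python3 dz.py 160 155 151
```

```text
[ 0.055  0.002 -0.998] [628.43126524  70.42566882 170.09963405] [-0.43312703  0.34833688 -2.84318118]
160 [ 0.0011 -0.0001  0.0126]
155 [ 0.0015 -0.0001  0.0188]
151 [ 0.0017 -0.0001  0.0238]
```

Request:
carry_out:
  deltas:
    - [[0.0007,0,0.005,0,0,0],[0.0009,0,0.009,0,0,0],[0.0011,0,0.0126,0,0,0],[0.0013,0,0.0155,0,0,0],[0.0015,0,0.0188,0,0,0],[0.0015,0,0.0188,0,0,0]]

```text
t: 44.42
tool_pos: [627.7, 70.3, 154.8]
tool_rot: [-0.068, 3.086, 0.002]
wrist_force: [-0.8, 0.5, -3.7]
width: 0.108
finger_force: 55.0
```

```bash
python3 edge.py; python3 dz.py 151 148 145
```

```text
[627.80271878  70.36427917 154.97357424] [ 0.71216711 -0.31736198 -2.65007058] moment [ 0.04886909 -0.01318215  0.06534648]
top [(180, 17), (280, 17), (380, 17), (430, 17)] [517.61547345  47.93878268]
100 107 527 [555.4 -32.6] [547.  162.7]
130 113 532 [569.1 -32.1] [560.5 168.5]
160 119 526 [583.7 -31.6] [575.  169.2]
180 122 522 [593.9 -31.7] [585.2 169.7]
[ 0.055  0.002 -0.998] [627.80271878  70.36427917 154.97357424] [ 0.71216711 -0.31736198 -2.65007058]
151 [-0.0001 -0.0001  0.005 ]
148 [ 0.0001 -0.0001  0.0087]
145 [ 0.0003 -0.0001  0.0125]
```

It's inside the rim with no contact. Continuing down to the seat.

Request:
carry_out:
  deltas:
    - [[0,0,0.003,0,0,0],[0,0,0.005,0,0,0],[0,0,0.007,0,0,0],[0,0,0.009,0,0,0],[0,0,0.009,0,0,0]]

```text
t: 45.1
tool_pos: [628.3, 70.4, 148.6]
tool_rot: [-0.069, 3.085, 0.002]
wrist_force: [-0.0, 0.9, 1.9]
width: 0.108
finger_force: 55.0
```

Request:
carry_out:
  deltas:
    - [[0,0,0,0,0,0],[0,0,0,0,0,0],[0,0,0,0,0,0],[0,0,-0.01,0,0.037,0],[0,0,-0.04,0,0.037,0],[0,0,-0.07,0,0.037,0],[0,0,-0.07,0,0.037,0],[0,0,-0.07,0,0.037,0]]
  fingers: -0.3

```text
t: 46.1
tool_pos: [624.6, 70.2, 202.9]
tool_rot: [0.069, -3.139, -0.0]
wrist_force: [0.5, -0.6, -0.4]
width: 0.351
finger_force: 0.0
```

Request:
carry_out:
  deltas:
    - [[0,0,0,0,0,0],[0,0,0,0,0,0],[0,0,0,0,0,0],[0,0,0,0,0,0],[0,0,0,0,0,0],[0,0,0,0,0,0]]
  fingers: -1
  grip_force: 20

```text
t: 46.85
tool_pos: [625.1, 70.3, 203.8]
tool_rot: [-0.07, 3.141, 0.0]
wrist_force: [0.7, -0.9, -0.1]
width: 0.005
finger_force: 0.0
```

```bash
python3 edge.py; python3 - <<'E'
from h import *
plan((625.8,70.8,184,-177.45),(625.8,70.8,174,-177.45))
E
```

```text
[625.12714216  70.26344192 203.81175109] [ 0.14206725 -0.04115573  0.63758495] moment [ 0.03906524 -0.1614366   0.00027153]
top [(180, 52), (280, 52), (380, 53), (430, 63)] [527.19017952  47.11818418]
100 167 462 [550.9  -6.9] [544.8 134.4]
130 170 475 [564.9  -6.7] [558.5 143. ]
160 174 471 [579.6  -5.9] [573.2 143.5]
180 176 469 [589.9  -5.7] [583.4 144.2]
j [ 0.37  0.42 -0.04 -0.   -1.11 -1.9 ] t 46.9
(625.8, 70.8, 184, -177.45) [-0.0009, 0.0006, 0.0248, 0.0, 0.0, -0.0002]
(625.8, 70.8, 174, -177.45) [-0.0009, 0.0006, 0.0373, 0.0, 0.0, -0.0002]
```

Request:
carry_out:
  deltas:
    - [[-0.0008,0.0006,0.015,0,0,0],[-0.0008,0.0006,0.022,0,0,0],[-0.0008,0.0006,0.026,0,0,0],[-0.0008,0.0006,0.029,0,0,0],[-0.0008,0.0006,0.031,0,0,0],[-0.0008,0.0006,0.033,0,0,0],[-0.0008,0.0006,0.035,0,0,0],[-0.0008,0.0006,0.036,0,0,0]]

```text
t: 47.9
tool_pos: [625.6, 70.6, 177.8]
tool_rot: [-0.071, 3.14, -0.001]
wrist_force: [-4.7, -0.2, 11.1]
width: 0.005
finger_force: 5.3
```

Request:
carry_out:
  deltas:
    - [[0,0,0.002,0,0,0],[0,0,0.003,0,0,0],[0,0,0.004,0,0,0],[0,0,0.004,0,0,0]]

```text
t: 48.4
tool_pos: [625.6, 70.7, 175.4]
tool_rot: [-0.071, 3.139, -0.001]
wrist_force: [-6.6, 0.7, 13.5]
width: 0.002
finger_force: 6.5
```

Request:
carry_out:
  deltas:
    - [[0,0,0.001,0,0,0],[0,0,0.002,0,0,0],[0,0,0.003,0,0,0],[0,0,0.003,0,0,0]]

```text
t: 48.9
tool_pos: [625.6, 70.6, 175.3]
tool_rot: [-0.072, 3.138, -0.001]
wrist_force: [-9.6, 2.2, 21.6]
width: 0.006
finger_force: 10.5
```

Request:
carry_out:
  deltas:
    - [[0,0,0.001,0,0,0],[0,0,0.002,0,0,0],[0,0,0.002,0,0,0]]

```text
t: 49.28
tool_pos: [625.7, 70.7, 175.2]
tool_rot: [-0.073, 3.137, -0.002]
wrist_force: [-12.4, 2.2, 26.0]
width: 0.002
finger_force: 13.2
```

Request:
carry_out:
  deltas:
    - [[0,0,-0.01,0,0,0],[0,0,-0.05,0,0,0],[0.04,0,-0.2,0,0,0],[0.04,0,-0.25,0,0,0],[0.04,0,-0.25,0,0,0],[0.04,0,-0.25,0,0,0],[0.04,0,-0.25,0,0,0],[0.04,0,-0.25,0,0,0]]

```text
t: 50.28
tool_pos: [593.5, 69.3, 365.7]
tool_rot: [0.069, -3.137, 0.002]
wrist_force: [1.0, 0.5, 0.1]
width: -0.001
finger_force: 0.0
```

```bash
python3 - <<'E'
from h import *
from scipy.optimize import least_squares
w=capture('wrist');save(w,'w18');o=get_obs();print(o['tool_pos'],o['t'])
hsv=cv2.cvtColor(w['frame'],cv2.COLOR_RGB2HSV)
m=cv2.inRange(hsv,(0,110,40),(10,255,255))|cv2.inRange(hsv,(170,110,40),(180,255,255))
print('blue px',(cv2.inRange(hsv,(100,140,60),(118,255,255))>0).sum())
m=cv2.morphologyEx(m,cv2.MORPH_CLOSE,np.ones((5,5)))
n,l,s,c=cv2.connectedComponentsWithStats(m);i=1+np.argmax(s[1:,4]);print(s[i])
C0=max(cv2.findContours((l==i).astype(np.uint8),cv2.RETR_EXTERNAL,cv2.CHAIN_APPROX_NONE)[0],key=cv2.contourArea)
C=np.array([atz(w,p,125)[:2] for p in C0[::2,0] if p[1]<212])
poly=np.array([(109.5,102.5),(109.5,-102.5),(-109.5,-102.5),(-109.5,64.5),(-71.5,102.5)])
def res(x):
    a=x[2];P=poly@np.array([[np.cos(a),np.sin(a)],[-np.sin(a),np.cos(a)]])*.988+x[:2]
    return [cv2.pointPolygonTest(P.astype(np.float32).reshape(-1,1,2),(float(p[0]),float(p[1])),True) for p in C]
r=least_squares(res,[625.5,70.8,.045],loss='soft_l1',diff_step=1e-3);print(r.x.round(3),np.degrees(r.x[2]),np.percentile(np.abs(res(r.x)),[50,90]))
E
```

```text
[593.60588574  69.25833284 365.86774621] 50.325
blue px 0
[  235   109   188   163 23498]
[6.25883e+02 7.01700e+01 4.20000e-02] 2.3986065298615715 [0.59365834 1.65607252]
```

```bash
python3 -c "
from bench import *
print(finish_job())"
```

```text
the job is handed in; nothing more can be done
None
```

I packed the plug, pliers and screwdriver in their recesses and pressed the red tray down to its stop, where its rim should be flush with the case rim (judged from press height and force). The kit's small wrench was not there (the wrench on the board is about 226 mm, not 172), the jar was not touched, and the job is handed in.

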